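Put the finishing dippers away and cap the canister

TASK

Put the finish dippers away in the metal canister: pinch the cap's two orange tabs, take the cap off and lay it right way up on the cork mat, then stand all the dippers that are there upright in the canister, nested one inside another by size with the largest outermost and their upright handles turned well apart, about a third of a turn from each other. Then pinch the tabs again, fit the cap fully home on the canister, and let the tabs spring out under the rim. Leave the glue bottle and the sanding block where they are.

Things in the scene. Friction and masses are not known exactly. Their poses are not given: they have to be found in the camera images.
- canister: metal storage canister with a red band, fixed to the bench, outer diameter 200 mm, 134 mm high, inner diameter 190 mm, inner floor 5 mm above the bench; at the mouth an inward lip 6 mm thick (its underside 128 mm, its top 134 mm up) leaves an opening of 174 mm diameter. Origin: centre of the underside; z up.
- mat: round cork mat, 220 mm diameter, 4 mm thick, fixed to the bench. Origin: centre of the underside.
- cap: round black cap, 250 g: plate 194 mm diameter, 6 mm thick, rests on the canister's top; below it a chamfered plug of 170 mm (160 at its foot), 8 mm deep, then a 140 mm hub, 8 mm deep. Origin: centre of the hub's underside, 22 mm below the plate's top; z up; it lies flat on the hub. Home, its origin is 118 mm above the canister's; it starts there, locked. Lifted by its pinched posts.
- tab_a (a joint): travel in m of the cap's +y post and its tongue towards the cap's centre: 0 free, 0.010 fully pinched (a stop); sprung outward, 4 N at 0 to 8 N at the stop. The tongue, 2 to 7 mm above the cap's origin and 36 mm wide, reaches 91 mm from the cap's centre when free (locks under the lip), 81 mm when pinched (passes the mouth).
- tab_b (a joint): the same for the cap's -y post and its tongue.
- tab_a_post (a point): middle of the outer face of the cap's +y orange post, 45 mm above the cap's origin; moves with the tab. The two posts stand on the plate, 26 mm wide along the cap's x, 10 mm thick, tops 60 mm above the cap's origin; outer faces 60 mm apart along the cap's y when free, 40 mm when fully pinched together.
- tab_b_post (a point): the same for the -y post.
- dipper_large: open round steel dipper, outer diameter 116 mm, wall 3 mm, floor 4 mm, wall height 60 mm, about 180 g (varies); from the rim one flat upright handle rises, 10 mm thick radially, 20 mm wide tangentially, its top 105 mm above the dipper's underside, its centre 54.5 mm from the axis on the dipper's +x side. Origin: centre of the underside; z up. It stands upright on the bench at the start. May be absent.
- dipper_medium: open round copper dipper, outer diameter 88 mm, wall 3 mm, floor 4 mm, wall height 56 mm, about 130 g (varies); from the rim one flat upright handle rises, 10 mm thick radially, 20 mm wide tangentially, its top 101 mm above the dipper's underside, its centre 40.5 mm from the axis on the dipper's +x side. Origin: centre of the underside; z up. It stands upright on the bench at the start. May be absent.
- dipper_small: open round brass dipper, outer diameter 60 mm, wall 3 mm, floor 4 mm, wall height 52 mm, about 90 g (varies); from the rim one flat upright handle rises, 10 mm thick radially, 20 mm wide tangentially, its top 97 mm above the dipper's underside, its centre 26.5 mm from the axis on the dipper's +x side. Origin: centre of the underside; z up. It stands upright on the bench at the start. May be absent.
- dipper_large_handle (a point): point on the axis of the large dipper's handle, 20 mm below its top. Absent with it.
- dipper_medium_handle (a point): point on the axis of the medium dipper's handle, 20 mm below its top. Absent with it.
- dipper_small_handle (a point): point on the axis of the small dipper's handle, 20 mm below its top. Absent with it.
- glue_bottle: yellow glue bottle, 64 mm diameter, 120 mm high, standing; bystander. Origin: centre of the underside.
- sanding_block: cork sanding block with a red base, 112 x 67 x 40 mm; bystander. Origin: centre of the underside.
There are look-alikes about, which are no part of the job. Leave any green look-alike of the canister alone.

How it is judged (in metres and radians):
On the way, in this order (a step that is already met when the one before it is completed fails the run):
1. the cap lies right way up on the cork mat, released (horizontal distance between cap and mat below 0.06 m and z of cap in the frame of mat below 0.01 m and angle between cap's own z axis and vertical below 0.06 rad and contact force between the fingers and cap below 0.5 N), for 0.2 s.
2. every dipper present stands in the canister, nested by size, handles turned apart, released (horizontal distance between dipper_large and canister below 0.045 m and z of dipper_large in the frame of canister between -0.01 and 0.022 m and angle between each of dipper_large, dipper_medium, dipper_small's own z axis and vertical below 0.1 rad and contact force between the fingers and dipper_large below 0.5 N and horizontal distance between dipper_medium and canister below 0.06 m and z of dipper_medium in the frame of canister between -0.01 and 0.022 m and contact force between the fingers and dipper_medium below 0.5 N and horizontal distance between dipper_small and canister below 0.074 m and z of dipper_small in the frame of canister between -0.01 and 0.022 m and contact force between the fingers and dipper_small below 0.5 N and horizontal distance between dipper_large and dipper_medium below 0.017 m and horizontal distance between dipper_medium and dipper_small below 0.017 m and horizontal distance between dipper_large and dipper_small below 0.031 m and distance between dipper_large_handle and dipper_medium_handle above 0.035 m and distance between each of dipper_medium_handle, dipper_large_handle and dipper_small_handle above 0.035 m), for 0.2 s.
At the end, for the whole second after the job is handed in: All dippers present upright in the canister (tilt < 0.1 rad, underside < 22 mm over its underside), nested (axes of neighbours within 17 mm, large-small 31), handle points > 35 mm apart; cap centred to 6 mm, 114-121.5 mm up, tilt < 0.04, tabs within 3.5 mm of free, at rest, released (all of step 2 and horizontal distance between cap and canister below 0.006 m and z of cap in the frame of canister between 0.114 and 0.1215 m and angle between cap's own z axis and vertical below 0.04 rad and value of joint each of tab_a, tab_b below 0.0035 m and contact force between the fingers and cap below 0.5 N and linear speed of cap below 0.02 m/s); the robot touches nothing.
It fails at once if the glue bottle is pushed aside more than 30 mm (distance of glue_bottle from where it was at the start of the episode above 0.03 m).
It fails at once if the sanding block is pushed aside more than 30 mm (distance of sanding_block from where it was at the start of the episode above 0.03 m).
Of dipper_large, dipper_medium, dipper_small only 2 to 3 are there at a start; the rules pass over those that are not, and their reading is None.
At some moment in a run one of dipper_large, dipper_medium, dipper_small may be knocked a few centimetres aside while the robot is not near it.
It also fails if it takes over 210 s, if anything falls off the work surface, if the arm or the gripper's body presses on something with over 40 N, if the wrist force passes 120 N, or if a joint passes its speed limit or range.

ROBOT

A 7-joint arm with a two-finger parallel gripper is mounted at the origin on the work surface. World frame = base frame: x ahead of the robot, y to its left, z up, the work surface at z = 0. Lengths are in mm, angles in rad, forces in N, time in s.
With the tool pointing down it reaches from about 400 to 875 mm from the base axis. Payload 4.4 kg.
Tool frame: the origin (TCP) lies on the centre line of the jaws, within the pads' length; the fingertips stand 25 mm ahead of it and the grasp point (between the pads) lies 6 mm ahead of it (ctrl.finger_overhang is the distance from the TCP to the fingertips, in mm); z points along the fingers, y is the line along which they close (so a half turn about z gives the same grasp; the last joint's range is limited). The gripper opens to 85 mm and grips with 20 to 120 N. Pads are 22 mm wide; open, the fingers measure 114 mm over their backs; the gripper's body (76 mm by 85 mm) begins 54 mm behind the grasp point. The pads swing forward as they close: fully open they stand 13 mm farther back than shut.
Start: joints at [-1.32, 0.628, 0.038, 1.517, -0.027, 0.996, -0.02], TCP at [202.469, 617.677, 216.413] pointing down, gripper open.
Joint ranges: [-3.06, 3.06], [-0.37, 2.12], [-1.25, 1.32], [0.18, 2.47], [-1.1, 4.24], [0.23, 1.98], [-2.94, 2.94]. Speed limits (rad/s): [2.57, 2.57, 3.14, 3.14, 3.14, 3.14, 3.14].

INTERFACE

Orientations are given as [roll, pitch, yaw] about the fixed x, y, z axes, in that order (R = Rz(yaw) Ry(pitch) Rx(roll)).
In Python, from cell import ctrl gives the robot as it stands. The module is installed in compiled form; this text tells all that it offers.
- The arm moves only by the tool play_rows, never from a script. Its argument "targets" is a list of rows, each a list of 5 numbers: the closure, from 0 (fully open) to 1 (shut), then the shift along the tool's x, y, z in cm, then the turn about the tool's z in degrees. In form: [[gripper, dx, dy, dz, spin], ...]. A call has 1 to 10 rows; each row is the pose to reach, as a shift and turn from the pose commanded when the call began, along the tool's axes at that moment; what a row does not reach only later rows make up. A row lasts 1/10 s, in which the tool goes at most 50 mm and 8.59 degrees, less where a joint would pass 70% of its speed; a pose out of reach is approached as far as the arm can. A call with a gripper value outside its range is refused whole. The fingers move at their own pace and stop on an object; the grip force is fixed at half the most. Time passes only in rows, so rows that repeat a pose let the fingers close. It gives the time, the measured TCP pose, the force, the opening and the grip force at its end, in the units of the state.
- ctrl.read_state(): the state, without advancing time (a new reading comes with each control period).
- ctrl.get_image(name): name is "scene" or "top" or "wrist"; returns (picture, depth): 420x560x3 uint8, red, green, blue; 420x560 float32, mm along the optical axis (not along the pixel's ray), 0 where there is no reading.
- ctrl.calibration(name): a dict with "vfov" (degrees; the focal length in pixels is half the picture's height over the tangent of half this angle, whatever the lens; pixels are square), "cx", "cy" (the principal point, pixels), "extrinsics" (4x4, takes a point from camera to world coordinates); the wrist camera has in their place "mount" (4x4, takes a point from camera to tool coordinates, whose origin is the TCP and whose axes are the flange's). Camera axes: x right, y down, z forward; pixel columns grow to the right and rows downward; lengths in mm; the calibration is good to about 2 mm. A picture is of the moment at which its call begins: read the wrist's pose just before it. calibration takes no time and is no camera call.
- ctrl.finish_job(): hands the job in; it is judged then, once.
Trained networks look in the newest picture that a camera, given by its name, has taken for a name from the list of things; names that differ only in an ending like _2 or _b are one class to them, and where a whole thing is asked for, a point or a joint stands for the part that bears it (a point fixed in the world has none). Each returns a list of dicts, best first, with "confidence" (0 to 1); they miss things now and then, are a little off and sometimes report something else, mostly with a low value. They report only what shows in the picture. A call takes as long as a camera call. They do not tell look-alikes from the thing itself.
- ctrl.search_frame(camera, name): "bbox" ([left, top, right, bottom] in pixels, round what is visible of it).
- ctrl.trace(camera, name): "pixels" (420x560 bool, what is visible of it) and "bbox" ([left, top, right, bottom] in pixels, round what is visible of it).
The state is a dict: "clock": time; "qpos": joint angles; "qd": joint speeds; "tau": joint torques, N m; "eef_pos": TCP position; "tool_rot": TCP orientation; "force": force on the tool from outside, world axes, zero at the start; "torque": the same for the moment, N m; "width": finger opening in mm; "gripper_force": force on a finger pad.
Only numpy, scipy, OpenCV 4.12 (cv2) and the standard library are available. Lean on these libraries where they do the work, as an engineer would, in place of code of your own. Each camera call takes 0.05 s, during which the arm holds its last target. There are 200 camera calls.

## Working session

There is one attempt and no reset: what is moved stays moved. The work goes in short steps, Python scripts to look and compute and a tool call to move; the robot and the scene stay as the last step left them, time stands still between calls to the robot, and variables do not carry over. Pictures are saved under pics/ and viewed, at most 14 in all, crops included, and the job is handed in when it is done.

Besides the shell and the picture viewer there is one more tool, called after "Request:" by a JSON object that holds its "api" and its "payload". play_rows: Moves the arm, as the interface text tells. Its arguments: {"type":"object","properties":{"targets":{"type":"array"}},"required":["targets"]}

```bash
mkdir -p pics; ls; cat > h.py <<'E'
import numpy as np, cv2
from cell import ctrl
from scipy.spatial.transform import Rotation as R
def pose():
    s=ctrl.read_state(); T=np.eye(4); T[:3,:3]=R.from_euler('xyz',s['tool_rot']).as_matrix(); T[:3,3]=s['eef_pos']; return T,s
def shot(cam,fn=None):
    T,s=pose(); im,d=ctrl.get_image(cam); c=ctrl.calibration(cam)
    E=np.array(c['extrinsics']) if 'extrinsics' in c else T@np.array(c['mount'])
    f=210/np.tan(np.radians(c['vfov'])/2)
    v,u=np.mgrid[0:420,0:560]
    P=np.stack([(u-c['cx'])/f*d,(v-c['cy'])/f*d,d],-1)@E[:3,:3].T+E[:3,3]
    P[d==0]=np.nan
    if fn: cv2.imwrite('pics/'+fn,im[:,:,::-1])
    return im,d,P
def circ(p):
    A=np.c_[2*p[:,:2],np.ones(len(p))]; s=np.linalg.lstsq(A,(p[:,:2]**2).sum(1),rcond=None)[0]
    return s[0],s[1],np.sqrt(s[2]+s[0]**2+s[1]**2)
E
python3 - <<'E'
from h import *
s=ctrl.read_state();print(s)
for c in('scene','top'):
    im,d,P=shot(c,c+'0.png'); np.save(c+'0.npy',P)
    for n in ['canister','mat','cap','tab_a_post','dipper_large','dipper_medium','dipper_small','glue_bottle','sanding_block']:
        for r in ctrl.trace(c,n)[:3]:
            q=P[r['pixels']]; print(c,n,round(r['confidence'],2),np.round(r['bbox']),np.nanmedian(q,0).round() if len(q) else '',np.nanpercentile(q[:,2],97).round())
E
```

```text
pics
{'clock': 0.0, 'qpos': array([-1.31978834,  0.62933397,  0.03844024,  1.51837122, -0.02699041,
        0.99633406, -0.02003051]), 'qd': array([ 0.00023804, -0.00164757,  0.00154933,  0.00130787, -0.00088446,
       -0.00101382,  0.00115134]), 'tau': array([-1.20133723e-04, -5.63413918e+01,  1.22587558e+00, -1.93439144e+01,
        1.09224563e-02,  1.04842635e-02,  3.90896915e-06]), 'eef_pos': array([202.2648618 , 617.02686938, 215.49595988]), 'tool_rot': array([-3.13966430e+00,  3.22682212e-05,  2.82476072e+00]), 'force': array([0.40918141, 0.12264884, 0.9642028 ]), 'torque': array([0.00568696, 0.02600273, 0.06523623]), 'gripper_force': 0.0, 'width': 85.54226006594517}
scene canister 0.7 [189. 122. 241. 171.] [ 500. -596.   94.] 137.0
scene canister 0.62 [225. 166. 278. 207.] [ 564. -257.   72.] 134.0
scene mat 0.62 [297. 214. 362. 252.] [487.  42.   5.] 9.0
scene mat 0.36 [368. 228. 408. 283.] [474. 268.  33.] 82.0
scene cap 0.72 [229. 146. 278. 172.] [ 514. -322.  142.] 170.0
scene tab_a_post 0.61 [258. 155. 258. 156.] [ 493. -306.  168.] 172.0
scene dipper_large 0.89 [369. 22
[... 327 characters left out ...]
 0.77 [223. 228. 263. 256.] [742. -81.  38.] 44.0
top canister 0.75 [305. 212. 325. 253.] [ 511. -243.   88.] 135.0
top canister 0.57 [382. 215. 442. 270.] [ 465. -661.   32.] 136.0
top mat 0.73 [216. 217. 267. 270.] [481.  35.   3.] 10.0
top mat 0.24 [309. 208. 360. 261.] [ 502. -335.  139.] 147.0
top dipper_large 0.67 [168. 229. 197. 261.] [476. 278.   5.] 65.0
top dipper_large 0.56 [214. 170. 230. 189.] [726.  92.  86.] 121.0
top dipper_medium 0.93 [182. 192. 206. 216.] [635. 227.   6.] 94.0
top dipper_small 0.5 [135. 230. 151. 246.] [507. 425.  21.] 95.0
top glue_bottle 0.55 [213. 171. 230. 188.] [725.  92.  84.] 121.0
top sanding_block 0.59 [263. 162. 284. 193.] [ 732. -100.   39.] 45.0
```

```bash
python3 - <<'E'
import cv2
a=cv2.imread('pics/scene0.png')[100:320,150:470];b=cv2.imread('pics/top0.png')[140:290,110:460]
cv2.imwrite('pics/a.png',cv2.resize(a,None,fx=2.4,fy=2.4));cv2.imwrite('pics/b.png',cv2.resize(b,None,fx=2.2,fy=2.2))
E
```

```text
(no output)
```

View pics/a.png

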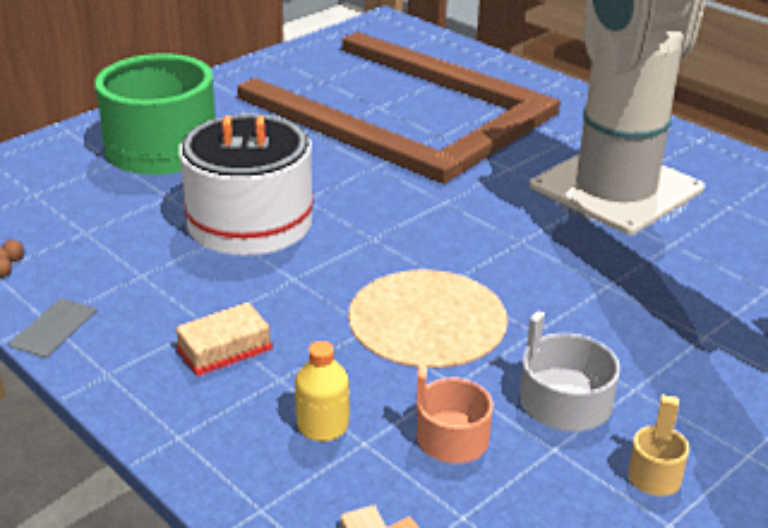

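View pics/b.png

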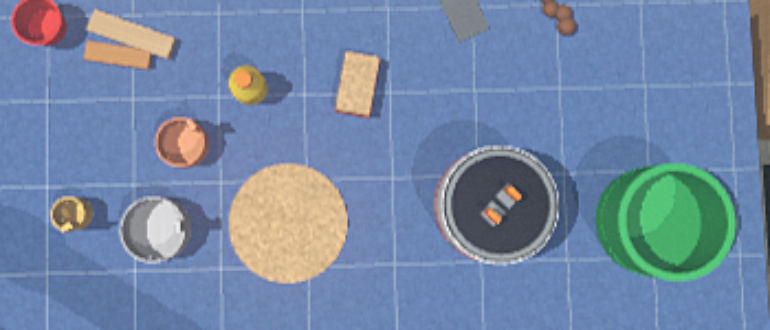

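Three dippers are present: steel at (476,278), copper at (635,227), brass at (507,425). The canister with the red band is at about (510,-335), its posts lie on a diagonal at b.png (490,215) and (512,190), and the mat is at (481,35).

```bash
cat >> h.py <<'E'
def to(x,y,z,yaw=None):
    "shift (cm, tool axes) and spin (deg) to reach TCP xyz, yaw deg (mod 180)"
    T,s=pose(); d=T[:3,:3].T@(np.array([x,y,z])-T[:3,3])/10
    cy=np.degrees(s['tool_rot'][2]); sp=0 if yaw is None else -(yaw-cy)
    sp2=(sp+90)%180-90
    print('from',s['eef_pos'].round(1),'yaw',cy.round(1),'->',d.round(2),'spin',np.round(sp2,1),'q',s['qpos'].round(2))
E
python3 - <<'E'
from h import *
print(ctrl.calibration('wrist'),ctrl.finger_overhang)
to(430,200,350); to(430,200,350,90)
E
```

```text
{'vfov': 68.04557443487809, 'cx': 275.7646713594482, 'cy': 214.8863172642111, 'mount': array([[-5.86923746e-04, -9.52354956e-01, -3.04991300e-01,
         7.81191528e+01],
       [ 9.99999714e-01, -7.04348772e-04,  2.74979864e-04,
         5.35969552e-01],
       [-4.76698684e-04, -3.04991051e-01,  9.52355097e-01,
        -1.58331172e+02],
       [ 0.00000000e+00,  0.00000000e+00,  0.00000000e+00,
         1.00000000e+00]])} 25.0
from [202.5 617.7 216.4] yaw 161.8 -> [-34.63 -32.6  -13.36] spin 0 q [-1.32  0.63  0.04  1.52 -0.03  1.   -0.02]
from [202.5 617.7 216.4] yaw 161.8 -> [-34.63 -32.6  -13.36] spin 71.8 q [-1.32  0.63  0.04  1.52 -0.03  1.   -0.02]
```

Request:
{"api": "play_rows", "payload": {"targets": [[0, -17, -16, -13, 40], [0, -34.6, -32.6, -13.4, 71], [0, -34.6, -32.6, -13.4, 71], [0, -34.6, -32.6, -13.4, 71], [0, -34.6, -32.6, -13.4, 71], [0, -34.6, -32.6, -13.4, 71], [0, -34.6, -32.6, -13.4, 71], [0, -34.6, -32.6, -13.4, 71], [0, -34.6, -32.6, -13.4, 71], [0, -34.6, -32.6, -13.4, 71]]}}

```text
clock: 2.0
eef_pos: [430.6, 197.9, 351.4]
tool_rot: [3.14, -0.001, 1.584]
force: [1.0, 2.5, 0.4]
width: 85.4
gripper_force: 0.0
```

```bash
python3 - <<'E'
from h import *
to(490,-315,330,45)
E
```

```text
from [430.6 197.9 351.4] yaw 90.8 -> [-51.37   5.26   2.11] spin 45.8 q [-0.87  0.25  0.49  1.79 -0.13  1.13 -0.32]
```

Request:
{"api": "play_rows", "payload": {"targets": [[0, -5, 0.5, 0, 5], [0, -10, 1, 0, 10], [0, -51.4, 5.3, 2, 46], [0, -51.4, 5.3, 2, 46], [0, -51.4, 5.3, 2, 46], [0, -51.4, 5.3, 2, 46], [0, -51.4, 5.3, 2, 46], [0, -51.4, 5.3, 2, 46], [0, -51.4, 5.3, 2, 46], [0, -51.4, 5.3, 2, 46]]}}

```text
clock: 3.0
eef_pos: [488.5, -297.7, 331.1]
tool_rot: [3.142, -0.001, 0.784]
force: [1.5, 0.1, 0.6]
width: 85.7
gripper_force: 0.0
```

Request:
{"api": "play_rows", "payload": {"targets": [[0, -10, 0, 0, 0], [0, -10, 0, 0, 0], [0, -10, 0, 0, 0]]}}

```text
clock: 3.3
eef_pos: [410.0, -373.2, 332.3]
tool_rot: [3.14, 0.005, 0.769]
force: [-0.0, -0.2, 0.1]
width: 85.4
gripper_force: 0.0
```

```bash
python3 - <<'E'
from h import *
im,d,P=shot('wrist','w1.png'); np.save('w1.npy',P)
to(510,-335,330,45)
for n in ('cap','canister','tab_a_post'):
    for r in ctrl.trace('wrist',n)[:3]:
        print(n,round(r['confidence'],2),np.round(r['bbox']),np.nanmedian(P[r['pixels']],0).round())
m=(im[...,0]>180)&(im[...,2]<110)&(im[...,1]<150)
q=P[m]; q=q[(q[:,2]>155)&(q[:,2]<200)]; print(len(q),np.nanmedian(q,0))
E
```

```text
from [ 413.8 -369.9  331.9] yaw 44.4 -> [9.32 4.23 0.18] spin -0.6 q [ 0.18  0.46  0.76  1.64 -0.34  1.18  0.23]
cap 0.58 [220.   0. 406. 189.] [ 510. -329.  141.]
canister 0.57 [354. 191. 531. 342.] [ 491. -672.   71.]
canister 0.56 [218.   0. 382. 190.] [ 456. -263.  135.]
138 [ 521.26037519 -348.21603958  178.13029703]
```

View pics/w1.png

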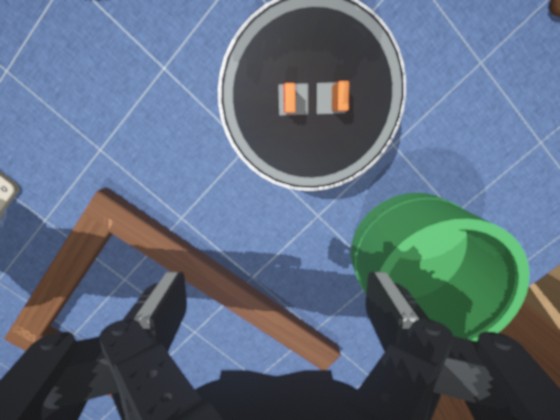

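The wrist view shows the cap whole, at about pixel (312,92). Its orange posts are at (290,98) and (343,97), in line with the jaw direction.

```bash
cat > cap.py <<'E'
from h import *
def cap(im,P,z):  # z of plate top
    hsv=cv2.cvtColor(im,cv2.COLOR_RGB2HSV)
    o=((hsv[...,0]<18)&(hsv[...,1]>140)&(hsv[...,2]>120)&(np.abs(P[...,2]-z-34)<12)).astype(np.uint8)
    n,l,st,c=cv2.connectedComponentsWithStats(o)
    cs=[]
    for i in range(1,n):
        if st[i,4]>25: 
            q=P[l==i]; q=q[q[:,2]>z+31]; cs.append((q[:,:2].min(0)+q[:,:2].max(0))/2); print('post',st[i,4],np.median(q,0).round(1),c[i].round())
    r=(np.abs(P[...,2]-z)<5).astype(np.uint8)
    n,l,st,c=cv2.connectedComponentsWithStats(r); i=1+st[1:,4].argmax()
    k,_=cv2.findContours((l==i).astype(np.uint8),cv2.RETR_EXTERNAL,cv2.CHAIN_APPROX_NONE)
    k=max(k,key=len)[:,0]; k=k[(k[:,1]>2)]; q=P[k[:,1],k[:,0]]; print('ring',circ(q),st[i,4], 'z',np.median(P[l==i][:,2]))
    if len(cs)>1: v=cs[0]-cs[1]; print('mid',(cs[0]+cs[1])/2,'sep',np.hypot(*v),'dir deg',np.degrees(np.arctan2(v[1],v[0])))
E
python3 - <<'E'
from cap import *
im=cv2.imread('pics/w1.png')[:,:,::-1].copy(); P=np.load('w1.npy'); cap(im,P,140)
E
```

```text
post 382 [ 521.9 -350.9  178.6] [341.  95.]
post 263 [ 486.3 -317.2  178.7] [289.  98.]
ring (np.float64(504.4236306156712), np.float64(-334.0030531746654), np.float64(97.21196024833577)) 27255 z 140.83409517061034
mid [ 504.46592176 -334.1840939 ] sep 50.24212132381237 dir deg -44.30000537929443
```

```bash
python3 - <<'E'
from h import *
to(504.4,-334.1,172,45.7)
E
```

```text
from [ 418.5 -365.4  331.1] yaw 45.0 -> [ 8.28  3.86 15.92] spin -0.7 q [ 0.18  0.46  0.76  1.63 -0.34  1.18  0.23]
```

Request:
{"api": "play_rows", "payload": {"targets": [[0, 8.3, 3.9, 8, -0.7], [0, 8.3, 3.9, 8, -0.7], [0, 8.3, 3.9, 8, -0.7], [0, 8.3, 3.9, 8, -0.7], [0, 8.3, 3.9, 8, -0.7]]}}

```text
clock: 4.0
eef_pos: [503.4, -335.8, 251.6]
tool_rot: [3.142, 0.002, 0.796]
force: [-0.6, -0.3, 0.1]
width: 85.5
gripper_force: 0.0
```

```bash
python3 - <<'E'
from h import *
to(504.4,-334.1,172,45.7)
im,d,P=shot('wrist','w2.png'); np.save('w2.npy',P)
from cap import cap
cap(im,P,140)
to(504.4,-334.1,172,45.7)
E
```

```text
from [ 503.4 -335.8  251.6] yaw 45.6 -> [ 0.2  -0.05  7.96] spin -0.1 q [ 0.13  0.61  0.7   1.62 -0.43  1.07  0.17]
post 194 [ 493.3 -315.   178.1] [248. 210.]
post 310 [ 524.1 -349.6  178.3] [307. 213.]
ring (np.float64(505.19408855857176), np.float64(-333.60425501841047), np.float64(96.87598773441255)) 34133 z 140.77108757756832
mid [ 505.8035385  -334.06047935] sep 48.25676659116318 dir deg 134.54658351305892
from [ 502.9 -336.8  252.5] yaw 45.5 -> [ 0.3  -0.09  8.05] spin -0.2 q [ 0.13  0.61  0.7   1.62 -0.43  1.07  0.17]
```

Request:
{"api": "play_rows", "payload": {"targets": [[0, 0.3, 0, 4, 0], [0, 0.3, 0, 7, 0], [0, 0.3, 0, 8, 0], [0, 0.3, 0, 8, 0], [0.3, 0.3, 0, 8, 0], [1, 0.3, 0, 8, 0], [1, 0.3, 0, 8, 0], [1, 0.3, 0, 8, 0], [1, 0.3, 0, 8, 0], [1, 0.3, 0, 8, 0]]}}

```text
clock: 5.05
eef_pos: [505.8, -333.5, 171.3]
tool_rot: [3.142, -0.0, 0.795]
force: [0.0, 0.4, 0.8]
width: 0.4
gripper_force: 0.0
```

Request:
{"api": "play_rows", "payload": {"targets": [[1, 0, 0, 0, 0], [1, 0, 0, 0, 0], [1, 0, 0, 0, 0], [1, 0, 0, 0, 0]]}}

```text
clock: 5.45
eef_pos: [505.8, -333.5, 171.2]
tool_rot: [-3.141, 0.0, 0.795]
force: [0.1, -0.3, -0.6]
width: 0.5
gripper_force: 0.0
```

```bash
python3 - <<'E'
from h import *
im,d,P=shot('wrist','w3.png')
im,d,P=shot('scene','s3.png')
E
```

```text
(no output)
```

View pics/w3.png

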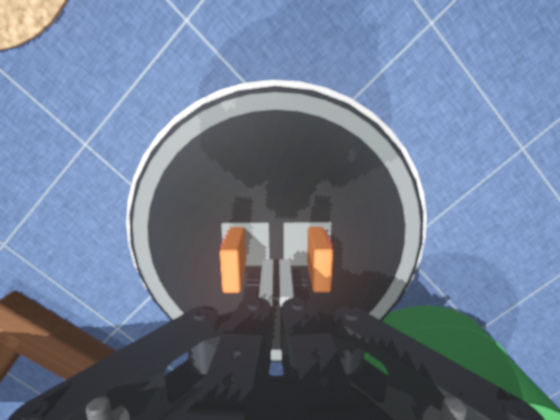

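The fingers closed in front of the posts, at pixel row 262 and below, so they are off along tool x. I'll check the mount against the visible fingertips and the fixed cameras.

```bash
python3 - <<'E'
from h import *
from cap import cap
im,d,P=shot('wrist'); T,s=pose(); print(s['eef_pos'],s['tool_rot'])
Q=(P-T[:3,3])@T[:3,:3]
for r,c in [(266,268),(266,286),(275,268),(285,268),(295,268),(285,290),(240,232),(270,232),(270,320)]: print(r,c,Q[r,c].round(1),P[r,c].round(1))
print('now cap from wrist'); cap(im,P,140)
P=np.load('scene0.npy'); im=cv2.imread('pics/scene0.png')[:,:,::-1].copy(); print('scene'); cap(im,P,140)
P=np.load('top0.npy'); im=cv2.imread('pics/top0.png')[:,:,::-1].copy(); print('top');cap(im,P,140)
E
```

```text
[ 505.777702   -333.5091507   171.17724822] [-3.14152896e+00  2.34666771e-05  7.94864455e-01]
266 268 [ 11.6  -4.  -27.3] [ 511.  -322.4  198.4]
266 286 [ 11.3   4.4 -26.8] [ 516.9 -328.5  198. ]
275 268 [ 11.3  -3.8 -35.4] [ 511.  -322.8  206.5]
285 268 [ 11.   -3.6 -43.3] [ 510.9 -323.1  214.5]
295 268 [ 12.2  -3.4 -52.9] [ 511.9 -322.4  224.1]
285 290 [ 11.8   5.5 -44.7] [ 517.9 -329.   215.9]
240 232 [ 11.2 -25.2   5.6] [ 495.6 -307.9  165.6]
270 232 [ -0.6 -23.9  -8.1] [ 488.3 -317.2  179.3]
270 320 [-0.8 23.4 -7.8] [ 522.  -350.5  179. ]
now cap from wrist
post 773 [ 520.1 -352.6  178.2] [320. 265.]
post 432 [ 493.9 -312.4  176.8] [235. 255.]
ring (np.float64(515.3983098747622), np.float64(-323.0549129890907), np.float64(85.23464915790295)) 50617 z 140.81453138959367
mid [ 506.31534303 -334.06729538] sep 47.902349632591815 dir deg -46.0252770151356
scene
ring (np.float64(508.3153624294484), np.float64(-328.27994493336354), np.float64(86.56478334701602)) 1032 z 141.51575754657387
top
ring (np.float64(504.2294145259636), np.float64(-335.8893517456023), np.float64(95.15849000961752)) 1865 z 139.4464486994907
```

View pics/s3.png

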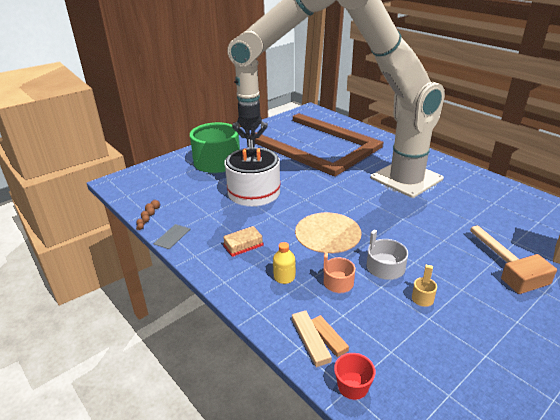

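```bash
python3 - <<'E'
from h import *
im,d,P=shot('wrist'); T,s=pose(); Q=(P-T[:3,3])@T[:3,:3]
for r in range(225,300,5): print(r,[ (Q[r,c].round(0).tolist(),im[r,c].tolist()) for c in (262,270,277)])
m=np.abs(Q[...,0])<16; m&=(np.abs(Q[...,1])<14); 
c=ctrl.calibration('wrist');M=np.array(c['mount']);f=210/np.tan(np.radians(c['vfov'])/2)
for p in [(11,0,25),(11,0,0),(11,0,-25)]:
    q=np.linalg.inv(M)@np.array([*p,1]); print(p,q[0]/q[2]*f+c['cx'],q[1]/q[2]*f+c['cy'])
im2,_,P2=shot('scene'); 
q=P2[120:175,225:275].reshape(-1,3); k=(np.abs(q[:,0]-506)<70)&(np.abs(q[:,1]+334)<70)&(q[:,2]>150); q=q[k]
for z in range(150,300,10):
    a=q[(q[:,2]>=z)&(q[:,2]<z+10)]; print(z,len(a),a.mean(0).round() if len(a) else '')
E
```

```text
225 [([12.0, -9.0, 30.0], [196, 201, 202]), ([11.0, -4.0, 30.0], [97, 96, 98]), ([11.0, 0.0, 30.0], [91, 88, 91])]
230 [([8.0, -9.0, 31.0], [197, 202, 202]), ([8.0, -4.0, 30.0], [100, 97, 98]), ([7.0, 0.0, 32.0], [93, 90, 90])]
235 [([4.0, -9.0, 31.0], [197, 203, 201]), ([4.0, -4.0, 31.0], [104, 103, 103]), ([4.0, 0.0, 30.0], [94, 91, 91])]
240 [([2.0, -9.0, 28.0], [198, 203, 202]), ([1.0, -4.0, 30.0], [104, 102, 103]), ([1.0, 0.0, 31.0], [94, 91, 91])]
245 [([-3.0, -9.0, 30.0], [151, 153, 152]), ([-3.0, -4.0, 31.0], [105, 101, 103]), ([-3.0, 0.0, 31.0], [95, 90, 91])]
250 [([-6.0, -9.0, 30.0], [143, 143, 143]), ([-6.0, -4.0, 29.0], [111, 107, 109]), ([-6.0, 0.0, 30.0], [95, 89, 91])]
255 [([-10.0, -10.0, 31.0], [143, 144, 143]), ([-10.0, -4.0, 31.0], [112, 107, 109]), ([-10.0, 0.0, 31.0], [94, 88, 91])]
260 [([12.0, -7.0, -21.0], [151, 152, 151]), ([12.0, -3.0, -21.0], [155, 155, 156]), ([12.0, 0.0, -22.0], [79, 70, 70])]
265 [([11.0, -7.0, -26.0], [151, 151, 151]), ([12.0, -3.0, -27.0], [163, 164, 165]), ([12.0, 0.0, -26.0], [76, 66, 65])]
270 [([11.0, -7.0, -31.0], [149, 148, 149]
[... 534 characters left out ...]
 0.0, -48.0], [68, 59, 58])]
295 [([12.0, -6.0, -52.0], [143, 143, 143]), ([12.0, -3.0, -52.0], [146, 147, 148]), ([12.0, 0.0, -52.0], [67, 59, 58])]
(11, 0, 25) 276.3454250018353 228.41411511385198
(11, 0, 0) 276.438111314948 244.08802844168625
(11, 0, -25) 276.56073108423635 264.8239016419342
150 23 [ 506. -326.  156.]
160 17 [ 514. -333.  165.]
170 28 [ 508. -332.  176.]
180 10 [ 504. -329.  183.]
190 13 [ 508. -327.  195.]
200 22 [ 512. -328.  205.]
210 19 [ 510. -327.  215.]
220 20 [ 510. -328.  224.]
230 42 [ 512. -328.  235.]
240 62 [ 510. -330.  244.]
250 55 [ 514. -327.  255.]
260 64 [ 516. -328.  265.]
270 87 [ 512. -325.  276.]
280 87 [ 510. -325.  284.]
290 72 [ 512. -323.  294.]
```

The tips actually end about 20 mm behind the reported TCP (z = -20 in tool frame). That puts them at 191 mm, above the posts, so I'll go about 44 mm deeper.

Request:
{"api": "play_rows", "payload": {"targets": [[0, 0, 0, 0, 0], [0, 0, 0, 0, 0], [0, 0, 0, 0, 0], [0, 0, 0, 0, 0], [0, 0, 0, 1.5, 0], [0, 0, 0, 3, 0], [0, 0, 0, 4.2, 0], [0, 0, 0, 4.2, 0]]}}

```text
clock: 6.5
eef_pos: [504.4, -332.2, 126.4]
tool_rot: [-3.137, 0.001, 0.795]
force: [-0.4, 1.1, 1.1]
width: 85.5
gripper_force: 0.0
```

Request:
{"api": "play_rows", "payload": {"targets": [[0.4, 0, 0, 0, 0], [1, 0, 0, 0, 0], [1, 0, 0, 0, 0], [1, 0, 0, 0, 0], [1, 0, 0, 0, 0], [1, 0, 0, 0, 0], [1, 0, 0, 0, 0], [1, 0, 0, 0, 0]]}}

```text
clock: 7.3
eef_pos: [506.2, -334.0, 132.0]
tool_rot: [3.14, -0.001, 0.796]
force: [-2.7, 2.2, 13.4]
width: 37.2
gripper_force: 61.9
```

Request:
{"api": "play_rows", "payload": {"targets": [[1, 0, 0, -0.5, 0], [1, 0, 0, -1, 0], [1, 0, 0, -2, 0], [1, 0, 0, -4, 0], [1, 0, 0, -7, 0], [1, 0, 0, -10, 0], [1, 0, 0, -12, 0], [1, 0, 0, -12, 0], [1, 0, 0, -12, 0]]}}

```text
clock: 8.2
eef_pos: [505.7, -333.1, 248.9]
tool_rot: [-3.141, -0.0, 0.795]
force: [-0.8, 1.0, -3.4]
width: 36.7
gripper_force: 61.2
```

```bash
python3 - <<'E'
from h import *
im,d,P=shot('wrist','w4.png'); T,s=pose(); Q=(P-T[:3,3])@T[:3,:3]; print(s['force'],s['width'],s['eef_pos'])
for z0 in range(0,60,4): print(z0,((Q[...,2]>z0)&(Q[...,2]<z0+4)).sum(),end=' ')
P0=np.load('top0.npy'); m=P0[(P0[...,2]>-8)&(P0[...,2]<14)]
im0=cv2.imread('pics/top0.png')[:,:,::-1]
hsv=cv2.cvtColor(im0.copy(),cv2.COLOR_RGB2HSV); k=(hsv[...,0]<30)&(hsv[...,1]>50); k[:,:210]=0;k[:,270:]=0;k[:212]=0;k[275:]=0
q=P0[k]; print('\nmat',(q.min(0)+q.max(0))/2,(q.max(0)-q.min(0)))
E
```

```text
[ 0.08084487  0.47596398 -2.10089663] 37.30485099414902 [ 505.31366689 -332.65298805  248.06785099]
0 0 4 0 8 0 12 0 16 0 20 0 24 0 28 0 32 0 36 0 40 0 44 0 48 0 52 0 56 0 
mat [nan nan nan] [nan nan nan]
```

View pics/w4.png

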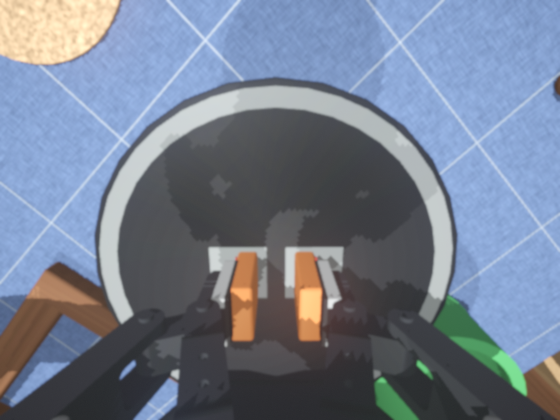

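The cap came off in the gripper: the plate fills the view and the posts are held at (243,295) and (308,295).

```bash
python3 - <<'E'
from h import *
im,d,P=shot('wrist'); T,s=pose(); Q=(P-T[:3,3])@T[:3,:3]
q=Q[110:240,130:420].reshape(-1,3); print('plate z tool',np.nanmedian(q[:,2]),'world',T[2,3]-np.nanmedian(q[:,2]))
p=P[110:240,130:420].reshape(-1,3);p=p[~np.isnan(p).any(1)];A=np.c_[p[:,:2],np.ones(len(p))];print(np.linalg.lstsq(A,p[:,2],rcond=None)[0])
to(483,38,250)
P0=np.load('top0.npy');im0=cv2.imread('pics/top0.png')[:,:,::-1]
hsv=cv2.cvtColor(im0.copy(),cv2.COLOR_RGB2HSV); k=(hsv[...,0]<30)&(hsv[...,1]>50); k[:,:210]=0;k[:,270:]=0;k[:212]=0;k[275:]=0
q=P0[k]; print('mat',(np.nanmin(q,0)+np.nanmax(q,0))/2,np.nanmax(q,0)-np.nanmin(q,0))
E
```

```text
plate z tool -8.998598978404047 world 256.693734379235
[ -0.34037914  -0.3841936  319.00868421]
from [ 505.1 -332.6  247.7] yaw 45.5 -> [ 24.9  -27.53  -0.16] spin 0 q [ 0.12  0.62  0.69  1.62 -0.44  1.07  0.17]
mat [482.89978042  35.48180734   1.6677608 ] [219.0391761  217.72683597  26.16828542]
```

```bash
python3 - <<'E'
from h import *
im,d,P=shot('wrist'); T,s=pose(); Q=(P-T[:3,3])@T[:3,:3]
for rc in [(90,275),(130,275),(170,275),(220,275),(240,130),(240,180),(240,380),(240,430),(150,180),(150,380),(320,140),(320,415)]: print(rc,Q[rc].round(1))
E
```

```text
(90, 275) [ 89.3  -0.7 -10.1]
(130, 275) [72.1 -0.7 -8.5]
(170, 275) [53.3 -0.8 -8.1]
(220, 275) [27.6 -0.8 -7.7]
(240, 130) [ 16.8 -76.3  -8. ]
(240, 180) [ 17.4 -49.8  -9.6]
(240, 380) [16.7 53.9 -8. ]
(240, 430) [16.9 79.7 -8.5]
(150, 180) [ 62.9 -45.8  -8.4]
(150, 380) [62.9 49.1 -8.3]
(320, 140) [ 13.5 -45.7 -70.2]
(320, 415) [ 12.2  46.9 -68.5]
```

Request:
{"api": "play_rows", "payload": {"targets": [[1, 3, -3, 0, 0], [1, 6, -7, 0, 0], [1, 9, -10.5, 0, 0], [1, 12.5, -14, 0, 0], [1, 16, -17.5, 0, 0], [1, 19, -21, 0, 0], [1, 22, -24.5, 0, 0], [1, 24.9, -27.5, 0, 0], [1, 24.9, -27.5, 0, 0], [1, 24.9, -27.5, 0, 0]]}}

```text
clock: 9.35
eef_pos: [483.3, 37.9, 248.4]
tool_rot: [-3.141, 0.002, 0.798]
force: [0.3, -0.2, -2.8]
width: 37.0
gripper_force: 61.3
```

Request:
{"api": "play_rows", "payload": {"targets": [[1, 0, 0, 4, 0], [1, 0, 0, 8, 0], [1, 0, 0, 12, 0], [1, 0, 0, 16, 0], [1, 0, 0, 20, 0], [1, 0, 0, 21.5, 0], [1, 0, 0, 22, 0], [1, 0, 0, 22, 0], [1, 0, 0, 22, 0]]}}

```text
clock: 10.25
eef_pos: [484.8, 35.9, 30.0]
tool_rot: [3.14, -0.001, 0.794]
force: [1.1, 0.0, -2.4]
width: 37.1
gripper_force: 61.4
```

Request:
{"api": "play_rows", "payload": {"targets": [[1, 0, 0, 0.5, 0], [1, 0, 0, 0.9, 0], [1, 0, 0, 1.1, 0], [1, 0, 0, 1.2, 0], [1, 0, 0, 1.2, 0], [1, 0, 0, 1.2, 0]]}}

```text
clock: 10.85
eef_pos: [484.0, 37.1, 18.0]
tool_rot: [-3.141, -0.001, 0.795]
force: [-1.7, 0.7, 7.4]
width: 36.7
gripper_force: 63.3
```

Contact. Now release and lift.

Request:
{"api": "play_rows", "payload": {"targets": [[0.5, 0, 0, 0, 0], [0, 0, 0, 0, 0], [0, 0, 0, 0, 0], [0, 0, 0, 0, 0], [0, 0, 0, -3, 0], [0, 0, 0, -8, 0], [0, 0, 0, -13, 0], [0, 0, 0, -18, 0], [0, 0, 0, -22, 0], [0, 0, 0, -22, 0]]}}

```text
clock: 11.85
eef_pos: [487.3, 36.4, 242.1]
tool_rot: [3.136, -0.008, 0.795]
force: [0.3, -0.4, 0.1]
width: 85.4
gripper_force: 0.0
```

```bash
python3 - <<'E'
from h import *
from cap import cap
im,d,P=shot('wrist'); cap(im,P,26)
to(500,300,300,90)
im,d,P=shot('top','t5.png')
for n in ['dipper_large','dipper_medium','dipper_small']:
    for r in ctrl.trace('top',n)[:2]:
        q=P[r['pixels']]; print(n,round(r['confidence'],2),np.round(r['bbox']),(np.nanmin(q,0)/2+np.nanmax(q,0)/2).round())
E
```

```text
post 203 [466.2  53.4  64.5] [250. 193.]
post 210 [500.9  19.6  64.5] [294. 193.]
ring (np.float64(482.8195408660121), np.float64(36.765367369815976), np.float64(95.63669327249431)) 18505 z 26.747607143777202
mid [482.69491879  36.58626378] sep 49.730931948747624 dir deg 136.12334434623284
from [485.6  37.  239.6] yaw 45.6 -> [ 19.83 -17.36  -5.99] spin -44.4 q [-0.68  0.46  0.78  1.95 -0.42  0.89 -0.45]
dipper_large 0.84 [167. 228. 197. 260.] [477. 274.  48.]
dipper_medium 0.57 [184. 193. 205. 218.] [632. 222.  51.]
dipper_small 0.47 [131. 227. 150. 245.] [508. 435.  48.]
```

Request:
{"api": "play_rows", "payload": {"targets": [[0, 5, -4, -3, -10], [0, 29, -21, -11, -44], [0, 29, -21, -11, -44], [0, 29, -21, -11, -44], [0, 29, -21, -11, -44], [0, 29, -21, -11, -44], [0, 29, -21, -11, -44], [0, 29, -21, -11, -44], [0, 29, -21, -11, -44], [0, 29, -21, -11, -44]]}}

```text
clock: 13.1
eef_pos: [536.7, 390.1, 345.0]
tool_rot: [-3.139, 0.003, 1.563]
force: [0.8, -0.7, 0.1]
width: 85.4
gripper_force: 0.0
```

```bash
cat > dip.py <<'E'
from h import *
SP={'dipper_large':(58,60,105,54.5),'dipper_medium':(44,56,101,40.5),'dipper_small':(30,52,97,26.5)}
def dip(P,n,cx,cy,off=0):
    "rim circle near (cx,cy) and handle top centre; off = height of underside"
    r,h,H,hr=SP[n]; q=P.reshape(-1,3); q=q[~np.isnan(q).any(1)]
    q=q[np.hypot(q[:,0]-cx,q[:,1]-cy)<r+28]
    t=q[np.abs(q[:,2]-H-off)<4]; w=q[np.abs(q[:,2]-h-off)<4]
    from scipy.optimize import least_squares
    f=lambda p:np.hypot(w[:,0]-p[0],w[:,1]-p[1])-(r-1.5)
    s=least_squares(f,[cx,cy],loss='soft_l1',f_scale=1.5) if len(w)>5 else None
    th=(t.min(0)+t.max(0))/2 if len(t) else np.full(3,np.nan)
    c=s.x if s is not None else np.array([cx,cy]); v=th[:2]-c
    print(n,'centre',c.round(1),'nrim',len(w),'res',np.abs(s.fun).mean().round(2) if s is not None else '','handle',np.round(np.median(t,0) if len(t) else th,1),th.round(1),len(t),'dist',np.hypot(*v).round(1),'(want',hr,') dir',np.degrees(np.arctan2(v[1],v[0])).round(1))
E
python3 - <<'E'
from dip import *
im,d,P=shot('wrist','w5.png'); np.save('w5.npy',P)
for n in SP:
    for r in ctrl.trace('wrist',n)[:1]:
        q=P[r['pixels']]; c=np.nanmin(q,0)/2+np.nanmax(q,0)/2; print(round(r['confidence'],2),c.round()); dip(P,n,c[0],c[1])
E
```

```text
0.44 [480.  74.  10.]
dipper_large centre [514.8  85.9] nrim 60 res 6.93 handle [nan nan nan] [nan nan nan] 0 dist nan (want 54.5 ) dir nan
0.66 [640. 207.  51.]
dipper_medium centre [631.4 225.7] nrim 425 res 1.26 handle [658.4 195.7 101.3] [658.5 195.6 100.4] 95 dist 40.5 (want 40.5 ) dir -48.1
0.62 [501. 424.  49.]
dipper_small centre [508.5 427. ] nrim 272 res 1.02 handle [485.2 414.7  97.5] [485.1 414.5  96.2] 124 dist 26.5 (want 26.5 ) dir -151.8
```

View pics/w5.png

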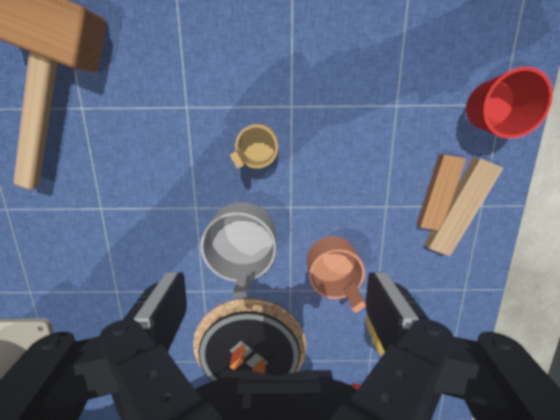

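The brass dipper is at pixel (257,147), the steel one at (239,243) with its handle at (240,285), and the copper one at (336,268) with its handle at (357,298). The network's "large" hit was the cap, so I'll use the position from the fixed cameras for the steel one.

```bash
python3 - <<'E'
from dip import *
P=np.load('w5.npy'); dip(P,'dipper_large',477,276)
to(477,222,250,90)
E
```

```text
dipper_large centre [476.5 274.5] nrim 567 res 1.16 handle [482.4 220.9 105.2] [481.7 219.8 104.2] 96 dist 55.0 (want 54.5 ) dir -84.6
from [537.3 389.  346.8] yaw 89.4 -> [-16.75  -5.84   9.71] spin -0.6 q [-0.97  0.6   0.56  1.29 -0.32  1.34 -0.42]
```

Request:
{"api": "play_rows", "payload": {"targets": [[0, -16.8, -5.4, 15, -6], [0, -16.8, -5.4, 19, -6], [0, -16.8, -5.4, 19, -6], [0, -16.8, -5.4, 19, -6], [0, -16.8, -5.4, 19, -6], [0, -16.8, -5.4, 19, -6], [0, -16.8, -5.4, 19, -6], [0, -16.8, -5.4, 19, -6]]}}

```text
clock: 14.1
eef_pos: [483.1, 224.3, 158.3]
tool_rot: [3.139, -0.001, 1.668]
force: [1.0, -0.1, -0.6]
width: 85.5
gripper_force: 0.0
```

```bash
python3 - <<'E'
from dip import *
to(481.9,220.2,50,95.4)
im,d,P=shot('wrist','w6.png'); dip(P,'dipper_large',477,276)
E
```

```text
from [483.1 224.3 158.3] yaw 95.5 -> [-0.41 -0.18 10.83] spin 0.1 q [-0.79  0.58  0.46  1.92 -0.38  0.73 -0.01]
dipper_large centre [476.4 273.4] nrim 2085 res 1.12 handle [481.6 220.  105.5] [481.4 219.7 104.2] 390 dist 54.0 (want 54.5 ) dir -84.8
```

Request:
{"api": "play_rows", "payload": {"targets": [[0, -0.4, -0.2, 4, 0], [0, -0.4, -0.2, 8, 0], [0, -0.4, -0.2, 10.5, 0], [0, -0.4, -0.2, 10.8, 0], [0, -0.4, -0.2, 10.8, 0], [1, -0.4, -0.2, 10.8, 0], [1, -0.4, -0.2, 10.8, 0], [1, -0.4, -0.2, 10.8, 0], [1, -0.4, -0.2, 10.8, 0], [1, -0.4, -0.2, 10.8, 0]]}}

```text
clock: 15.15
eef_pos: [480.6, 219.4, 49.8]
tool_rot: [3.141, -0.0, 1.668]
force: [-0.1, -0.4, 3.6]
width: 19.1
gripper_force: 58.3
```

Request:
{"api": "play_rows", "payload": {"targets": [[1, 0, 0, 0, 0], [1, 0, 0, -1, 0], [1, 0, 0, -5, 0], [1, 0, 0, -10, 0], [1, 0, 0, -15, 0], [1, 0, 0, -20, 0], [1, 0, 0, -22, 0], [1, 0, 0, -22, 0], [1, 0, 0, -22, 0]]}}

```text
clock: 16.05
eef_pos: [479.1, 219.0, 268.6]
tool_rot: [-3.14, 0.0, 1.668]
force: [0.0, -1.3, -2.4]
width: 19.2
gripper_force: 59.1
```

```bash
python3 - <<'E'
from dip import *
im,d,P=shot('wrist','w7.png'); T,s=pose();np.save('w7.npy',P)
print(s['width'],s['force'],s['gripper_force'])
to(466.6,-353.3,270,27)
E
```

```text
19.036895678878867 [ 0.1988264  -0.73252518 -1.67355502] 59.11520719528198
from [478.7 218.8 267.8] yaw 95.6 -> [-56.83  -6.74  -0.15] spin 68.6 q [-0.87  0.44  0.56  1.8  -0.28  0.98 -0.1 ]
```

View pics/w7.png

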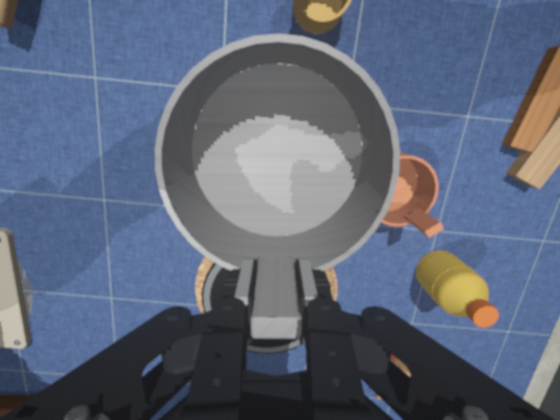

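The steel dipper is held level by its handle, gripped at pixel (275,300).

```bash
cat >> dip.py <<'E'
def held(P,n):
    "rim plane & centre of a held dipper, tool frame"
    T,s=pose(); Q=((P-T[:3,3])@T[:3,:3]); r=SP[n][0]
    q=Q[:255].reshape(-1,3); q=q[~np.isnan(q).any(1)]; q=q[(q[:,2]>-45)&(q[:,2]<25)&(np.abs(q[:,1])<r+8)&(np.abs(q[:,0])<2*r+12)]
    zt=np.median(np.sort(q[:,2])[:max(20,len(q)//50)])
    for _ in range(3):
        pl=np.array([0,0,zt]) if _==0 else pl
        e=q[:,2]-(q[:,:2]@pl[:2]+pl[2]); w=q[np.abs(e)<(8,4,3)[_]]
        pl=np.linalg.lstsq(np.c_[w[:,:2],np.ones(len(w))],w[:,2],rcond=None)[0]
    print('rim plane(tool)',pl.round(3),len(w),'circle',np.round(circ(w),1),'x range',w[:,0].min().round(),w[:,0].max().round(),'-> underside z tool',pl[2]+SP[n][1])
E
python3 - <<'E'
from dip import *
held(np.load('w7.npy'),'dipper_large')
E
```

```text
rim plane(tool) [-7.0000e-03 -3.0000e-03 -1.0712e+01] 5655 circle [54.   1.  55.8] x range 8.0 112.0 -> underside z tool 49.287905220733435
```

Request:
{"api": "play_rows", "payload": {"targets": [[1, -3, -0.4, 0, 4], [1, -7, -0.9, 0, 9], [1, -11, -1.4, 0, 15], [1, -15, -1.8, 0, 22], [1, -19, -2.3, 0, 29], [1, -23, -2.8, 0, 36], [1, -27, -3.2, 0, 43], [1, -31, -3.7, 0, 50], [1, -35, -4.2, 0, 56], [1, -39, -4.7, 0, 62]]}}

```text
clock: 17.1
eef_pos: [469.5, -174.4, 267.2]
tool_rot: [-3.139, 0.003, 0.581]
force: [1.2, 0.4, -1.4]
width: 19.0
gripper_force: 59.1
```

```bash
python3 - <<'E'
from dip import *
to(466.6,-353.3,270,27)
E
```

```text
from [ 469.5 -174.4  267.2] yaw 33.3 -> [-10.07  14.79  -0.29] spin 6.3 q [-0.29  0.48  0.88  1.87 -0.43  1.   -0.22]
```

Request:
{"api": "play_rows", "payload": {"targets": [[1, -2.5, 3.7, 0, 2], [1, -5, 7.4, 0, 3], [1, -7.5, 11.1, 0, 5], [1, -10.1, 14.8, 0, 6.3], [1, -10.1, 14.8, 0, 6.3], [1, -10.1, 14.8, 0, 6.3], [1, -10.1, 14.8, 0, 6.3]]}}

```text
clock: 17.8
eef_pos: [468.4, -350.8, 267.5]
tool_rot: [-3.138, 0.001, 0.477]
force: [-0.2, 1.3, -1.5]
width: 18.8
gripper_force: 59.3
```

```bash
python3 - <<'E'
from dip import *
to(466.6,-353.3,57,27)
im,d,P=shot('wrist','w8.png'); held(P,'dipper_large')
q=P.reshape(-1,3); q=q[np.abs(q[:,2]-134)<4]; q=q[np.hypot(q[:,0]-504,q[:,1]+334)<104]
r=np.hypot(q[:,0]-504.5,q[:,1]+334); print(len(q),np.percentile(r,[1,50,99]))
from scipy.optimize import least_squares
o=q[r>95]; print('can',least_squares(lambda p:np.hypot(o[:,0]-p[0],o[:,1]-p[1])-98,[504,-334]).x)
E
```

```text
from [ 468.4 -350.8  267.5] yaw 27.3 -> [-0.26  0.21 21.05] spin 0.3 q [ 0.09  0.61  0.84  1.65 -0.5   1.11 -0.02]
rim plane(tool) [-6.000e-03  0.000e+00 -9.388e+00] 5668 circle [53.2 -0.  55.9] x range 8.0 111.0 -> underside z tool 50.6118001482773Traceback (most recent call last):
  File "<stdin>", line 5, in <module>
    return _quantile_unchecked(
        a, q, axis, out, overwrite_input, method, keepdims, weights)
    return _ureduce(a,
                    func=_quantile_ureduce_func,
    ...<5 lines>...
                    overwrite_input=overwrite_input,
                    method=method)
    r = func(a, **kwargs)
    result = _quantile(arr,
                       quantiles=q,
    ...<2 lines>...
                       out=out,
                       weights=wgt)
    slices_having_nans = np.isnan(arr[-1, ...])
                                  ~~~^^^^^^^^^
IndexError: index -1 is out of bounds for axis 0 with size 0
```

Request:
{"api": "play_rows", "payload": {"targets": [[1, -0.3, 0.2, 4, 0], [1, -0.3, 0.2, 8, 0], [1, -0.3, 0.2, 11, 0], [1, -0.3, 0.2, 14, 0], [1, -0.3, 0.2, 17, 0], [1, -0.3, 0.2, 19, 0], [1, -0.3, 0.2, 20.5, 0], [1, -0.3, 0.2, 20.8, 0], [1, -0.3, 0.2, 21.1, 0], [1, -0.3, 0.2, 21.2, 0]]}}

```text
clock: 18.85
eef_pos: [467.5, -356.1, 57.9]
tool_rot: [3.14, -0.001, 0.476]
force: [0.4, 0.9, -2.0]
width: 19.1
gripper_force: 59.3
```

Request:
{"api": "play_rows", "payload": {"targets": [[1, 0, 0, 0.2, 0], [1, 0, 0, 0.4, 0], [1, 0, 0, 0.4, 0]]}}

```text
clock: 19.15
eef_pos: [467.4, -356.5, 54.8]
tool_rot: [3.14, -0.001, 0.475]
force: [-1.1, 1.3, 6.5]
width: 19.3
gripper_force: 60.3
```

Request:
{"api": "play_rows", "payload": {"targets": [[0.5, 0, 0, 0, 0], [0.3, 0, 0, 0, 0], [0.3, 0, 0, 0, 0], [0.3, 0, 0, 0, 0], [0.3, 0, 0, -2, 0], [0.3, 0, 0, -6, 0], [0.3, 0, 0, -11, 0], [0.3, 0, 0, -16, 0], [0.3, 0, 0, -20, 0], [0.3, 0, 0, -20, 0]]}}

```text
clock: 20.15
eef_pos: [468.8, -359.0, 259.0]
tool_rot: [3.132, -0.004, 0.475]
force: [-0.2, -1.2, -0.7]
width: 59.8
gripper_force: 0.0
```

```bash
python3 - <<'E'
from dip import *
im,d,P=shot('wrist','w9.png'); np.save('w9.npy',P); dip(P,'dipper_large',510,-330,5)
q=P.reshape(-1,3); q=q[np.abs(q[:,2]-134)<4]; q=q[np.hypot(q[:,0]-504,q[:,1]+334)<106]; r=np.hypot(q[:,0]-504.5,q[:,1]+334)
from scipy.optimize import least_squares
o=q; print('can',len(o),least_squares(lambda p:np.clip(np.abs(np.hypot(o[:,0]-p[0],o[:,1]-p[1])-93.5)-6.5,0,None),[504,-334],loss='soft_l1').x)
im,d,P=shot('top'); dip(P,'dipper_medium',632,224); dip(P,'dipper_small',508,428)
to(658.5,195.6,270,131.9)
E
```

```text
dipper_large centre [ 515.2 -331.6] nrim 1066 res 1.04 handle [ 467.  -355.6  110.5] [ 466.7 -355.7  109.4] 195 dist 54.2 (want 54.5 ) dir -153.6
can 10647 [ 504.64595138 -334.27266709]
dipper_medium centre [632.1 221.7] nrim 49 res 0.89 handle [656.7 190.2 100.5] [658.  191.  101.9] 9 dist 40.2 (want 40.5 ) dir -49.8
dipper_small centre [508.3 424.1] nrim 30 res 1.27 handle [486.1 411.2  97.1] [486.1 410.7  96.5] 8 dist 25.9 (want 26.5 ) dir -148.8
from [ 467.3 -355.9  253.9] yaw 27.3 -> [ 42.26 -40.26  -1.6 ] spin 75.4 q [ 0.11  0.62  0.84  1.67 -0.51  1.08  0.  ]
```

View pics/w9.png

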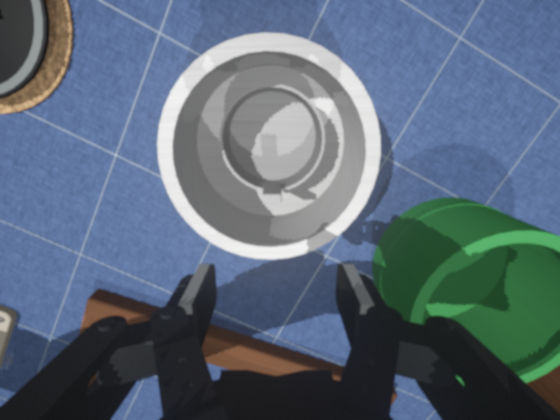

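The steel dipper stands in the canister at about (275,140) in the picture, handle at (272,185). Next is the copper one.

Request:
{"api": "play_rows", "payload": {"targets": [[0, 3, -2.8, -1, -7], [0, 6.5, -6, -1.6, -15], [0, 10, -9.5, -1.6, -23], [0, 13.5, -12.8, -1.6, -31], [0, 17, -16, -1.6, -39], [0, 20.5, -19.4, -1.6, -47], [0, 24, -22.8, -1.6, -55], [0, 27.5, -26, -1.6, -63], [0, 31, -29.5, -1.6, -71], [0, 34, -32.5, -1.6, -79]]}}

```text
clock: 21.25
eef_pos: [619.6, 92.2, 266.9]
tool_rot: [-3.138, -0.002, 1.862]
force: [1.1, -0.7, 0.8]
width: 85.6
gripper_force: 0.0
```

```bash
python3 - <<'E'
from dip import *
to(658.5,194,170,131.9)
E
```

```text
from [619.6  92.2 266.9] yaw 106.7 -> [8.62 6.68 9.68] spin -25.2 q [-0.47  0.59  0.47  1.53 -0.29  1.1   0.36]
```

Request:
{"api": "play_rows", "payload": {"targets": [[0, 3, 2.2, 1, -8], [0, 6, 4.5, 3, -16], [0, 8.6, 6.7, 6, -24], [0, 8.6, 6.7, 9.7, -25.2], [0, 8.6, 6.7, 9.7, -25.2], [0, 8.6, 6.7, 9.7, -25.2], [0, 8.6, 6.7, 9.7, -25.2]]}}

```text
clock: 21.95
eef_pos: [661.7, 188.7, 173.8]
tool_rot: [3.14, 0.002, 2.292]
force: [0.3, -0.2, -0.0]
width: 85.5
gripper_force: 0.0
```

```bash
python3 - <<'E'
from dip import *
im,d,P=shot('wrist'); dip(P,'dipper_medium',632,224)
to(658.5,194,48,131.9)
E
```

```text
dipper_medium centre [631.8 224.3] nrim 1215 res 1.1 handle [658.2 194.1 101.5] [658.4 193.9 100.2] 351 dist 40.3 (want 40.5 ) dir -48.8
from [662.  189.  174.3] yaw 131.3 -> [ 0.63  0.04 12.63] spin -0.6 q [-0.49  0.75  0.32  1.45 -0.26  0.98  0.61]
```

Request:
{"api": "play_rows", "payload": {"targets": [[0, 0.6, 0, 4, 0], [0, 0.6, 0, 8, 0], [0, 0.6, 0, 11, 0], [0, 0.6, 0, 12.6, 0], [0, 0.6, 0, 12.6, 0], [1, 0.6, 0, 12.6, 0], [1, 0.6, 0, 12.6, 0], [1, 0.6, 0, 12.6, 0], [1, 0.6, 0, 12.6, 0], [1, 0.6, 0, 12.6, 0]]}}

```text
clock: 23.0
eef_pos: [657.5, 194.8, 47.2]
tool_rot: [3.14, 0.001, 2.294]
force: [0.2, 0.3, 3.9]
width: 19.2
gripper_force: 58.6
```

Request:
{"api": "play_rows", "payload": {"targets": [[1, 0, 0, 0, 0], [1, 0, 0, -1, 0], [1, 0, 0, -5, 0], [1, 0, 0, -10, 0], [1, 0, 0, -15, 0], [1, 0, 0, -20, 0], [1, 0, 0, -22, 0], [1, 0, 0, -22, 0], [1, 0, 0, -22, 0]]}}

```text
clock: 23.9
eef_pos: [655.9, 194.5, 265.6]
tool_rot: [-3.14, -0.001, 2.294]
force: [-0.6, 0.5, -1.9]
width: 19.0
gripper_force: 58.9
```

```bash
python3 - <<'E'
from dip import *
im,d,P=shot('wrist','w10.png'); T,s=pose(); print(s['width'],s['gripper_force'],s['force'])
held(P,'dipper_medium')
d=np.radians(327); c=np.array([515.2,-331.6])-3*np.array([np.cos(d),np.sin(d)]); h=c+40.5*np.array([np.cos(d),np.sin(d)]); print(h)
to(h[0],h[1],270,147)
E
```

```text
18.938841187251157 58.944591879844666 [-0.64373079  0.17734594 -1.59024494]
rim plane(tool) [-1.100e-02 -2.000e-03 -9.748e+00] 3108 circle [38.4  0.8 42. ] x range 7.0 82.0 -> underside z tool 46.25153515624527
[ 546.6501463  -352.02396381]
from [655.3 194.4 264.4] yaw 131.4 -> [-33.77 -44.32  -0.48] spin -15.6 q [-0.52  0.66  0.35  1.35 -0.23  1.17  0.58]
```

Request:
{"api": "play_rows", "payload": {"targets": [[1, -2, -2.7, -0.5, -2], [1, -5, -6.6, -1, -4], [1, -8, -10.5, -1, -6], [1, -11, -14.4, -1, -8], [1, -14, -18.4, -1, -10], [1, -17, -22.3, -1, -12], [1, -20, -26.2, -1, -14], [1, -23, -30.2, -1, -15.6], [1, -26, -34.1, -1, -15.6], [1, -29, -38, -1, -15.6]]}}

```text
clock: 24.95
eef_pos: [562.0, -275.4, 273.8]
tool_rot: [-3.141, -0.004, 2.567]
force: [1.1, 0.1, -1.4]
width: 19.1
gripper_force: 59.0
```

```bash
python3 - <<'E'
from dip import *
to(546.7,-352,270,147)
E
```

```text
from [ 562.  -275.4  273.8] yaw 147.1 -> [-2.88 -7.26  0.37] spin 0.1 q [ 0.23  0.56  0.3   1.52 -0.18  1.1   1.57]
```

Request:
{"api": "play_rows", "payload": {"targets": [[1, -1, -2.5, 0, 0], [1, -2, -5, 0, 0], [1, -2.9, -7.3, 0.4, 0], [1, -2.9, -7.3, 0.4, 0], [1, -2.9, -7.3, 0.4, 0], [1, -2.9, -7.3, 0.4, 0]]}}

```text
clock: 25.55
eef_pos: [548.7, -349.5, 270.9]
tool_rot: [3.14, -0.003, 2.568]
force: [-0.2, -0.2, -1.4]
width: 19.1
gripper_force: 59.1
```

```bash
python3 - <<'E'
from dip import *
im,d,P=shot('wrist'); held(P,'dipper_medium'); to(546.7,-352,59,147)
T,s=pose(); print('centre now',(T@np.array([39.5,0.5,0,1]))[:2])
E
```

```text
rim plane(tool) [-1.300e-02 -1.000e-03 -8.098e+00] 3117 circle [38.8  0.3 42. ] x range 8.0 82.0 -> underside z tool 47.90176122587962
from [ 548.9 -349.4  271.3] yaw 147.2 -> [ 1.000e-02 -3.600e-01  2.123e+01] spin 0.2 q [ 0.35  0.6   0.3   1.45 -0.19  1.13  1.68]
centre now [ 515.99623735 -327.58881202]
```

Request:
{"api": "play_rows", "payload": {"targets": [[1, 0, -0.4, 4, 0], [1, 0, -0.4, 8, 0], [1, 0, -0.4, 11, 0], [1, 0, -0.4, 14, 0], [1, 0, -0.4, 16, 0], [1, 0, -0.4, 18, 0], [1, 0, -0.4, 19.5, 0], [1, 0, -0.4, 20.5, 0], [1, 0, -0.4, 21, 0], [1, 0, -0.4, 21.2, 0]]}}

```text
clock: 26.6
eef_pos: [546.5, -354.6, 60.2]
tool_rot: [3.142, 0.0, 2.567]
force: [-0.5, -0.5, -1.7]
width: 19.4
gripper_force: 59.1
```

Request:
{"api": "play_rows", "payload": {"targets": [[1, 0, 0, 0.1, 0], [1, 0, 0, 0.2, 0], [1, 0, 0, 0.2, 0]]}}

```text
clock: 26.9
eef_pos: [546.5, -354.9, 58.7]
tool_rot: [3.142, 0.001, 2.566]
force: [-0.4, -0.6, -1.8]
width: 19.1
gripper_force: 59.1
```

Request:
{"api": "play_rows", "payload": {"targets": [[1, 0, 0, 0.15, 0], [1, 0, 0, 0.3, 0], [1, 0, 0, 0.35, 0], [1, 0, 0, 0.35, 0]]}}

```text
clock: 27.3
eef_pos: [546.7, -355.1, 56.2]
tool_rot: [3.141, 0.001, 2.566]
force: [-1.6, 1.8, 8.0]
width: 19.1
gripper_force: 60.4
```

Request:
{"api": "play_rows", "payload": {"targets": [[0.6, 0, 0, 0, 0], [0.4, 0, 0, 0, 0], [0.4, 0, 0, 0, 0], [0.4, 0, 0, 0, 0], [0.4, 0, 0, -2, 0], [0.4, 0, 0, -6, 0], [0.4, 0, 0, -11, 0], [0.4, 0, 0, -16, 0], [0.4, 0, 0, -21, 0], [0.4, 0, 0, -21, 0]]}}

```text
clock: 28.3
eef_pos: [550.2, -357.6, 273.0]
tool_rot: [3.141, 0.015, 2.567]
force: [0.2, -0.2, 0.3]
width: 51.5
gripper_force: 0.0
```

```bash
python3 - <<'E'
from dip import *
im,d,P=shot('wrist','w11.png'); dip(P,'dipper_medium',515,-331,9); dip(P,'dipper_large',515,-331,5)
im,d,P=shot('top'); dip(P,'dipper_small',508,428)
T,s=pose();to(485.5,414,270,208.2)
E
```

```text
dipper_medium centre [ 514.4 -332.9] nrim 1555 res 8.18 handle [ 470.8 -355.7  110.6] [ 507.3 -356.1  109.7] 398 dist 24.3 (want 40.5 ) dir -107.0
dipper_large centre [ 515.6 -331.8] nrim 1757 res 9.31 handle [ 471.7 -355.7  110.6] [ 528.3 -345.1  109.7] 414 dist 18.4 (want 54.5 ) dir -46.3
dipper_small centre [508.6 424.5] nrim 28 res 1.32 handle [485.9 410.8  97. ] [484.3 408.8  95.6] 11 dist 28.9 (want 26.5 ) dir -147.2
from [ 547.1 -354.9  266.1] yaw 147.1 -> [46.98 61.18 -0.5 ] spin -61.1 q [ 0.36  0.6   0.31  1.46 -0.19  1.11  1.69]
```

View pics/w11.png

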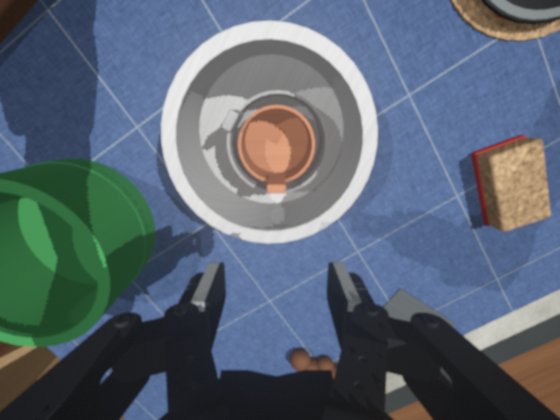

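The copper dipper is nested in the steel one at (276,145), with its handle at (276,188) well apart from the steel handle at (225,118). Next is the small brass one.

Request:
{"api": "play_rows", "payload": {"targets": [[0, 1.5, 2, -0.5, -3], [0, 4.5, 5.8, -0.5, -7], [0, 7.5, 9.8, -0.5, -11], [0, 10.5, 13.7, -0.5, -15], [0, 13.5, 17.6, -0.5, -19], [0, 16.5, 21.5, -0.5, -23], [0, 19.5, 25.4, -0.5, -27], [0, 22.5, 29.3, -0.5, -31], [0, 25.5, 33.2, -0.5, -35], [0, 28.5, 37.1, -0.5, -39]]}}

```text
clock: 29.4
eef_pos: [507.2, 113.6, 267.9]
tool_rot: [-3.141, -0.003, -3.033]
force: [1.8, 0.4, 1.2]
width: 85.5
gripper_force: 0.0
```

```bash
python3 - <<'E'
from dip import *
to(485.3,414,165,208.2)
E
```

```text
from [507.2 113.6 267.9] yaw -173.8 -> [-1.11 30.1  10.29] spin -22.0 q [-0.33  0.38  0.08  1.81 -0.04  0.95  1.44]
```

Request:
{"api": "play_rows", "payload": {"targets": [[0, -0.1, 4, 0, -3], [0, -0.3, 8, 0, -6], [0, -0.4, 12, 0, -9], [0, -0.6, 16, 1, -12], [0, -0.7, 20, 3, -15], [0, -0.9, 24, 6, -18], [0, -1, 28, 8, -21], [0, -1.1, 30.1, 10.3, -22], [0, -1.1, 30.1, 10.3, -22], [0, -1.1, 30.1, 10.3, -22]]}}

```text
clock: 30.4
eef_pos: [486.9, 411.0, 164.5]
tool_rot: [-3.14, -0.005, -2.652]
force: [0.8, 0.1, -0.2]
width: 85.6
gripper_force: 0.0
```

```bash
python3 - <<'E'
from dip import *
im,d,P=shot('wrist','w12.png'); dip(P,'dipper_small',508,427)
to(485.3,414,46,208.2)
E
```

```text
dipper_small centre [507.5 425.2] nrim 751 res 0.98 handle [484.5 412.6  97.6] [484.9 412.8  96.5] 354 dist 25.8 (want 26.5 ) dir -151.3
from [488.1 410.5 165.8] yaw -152.0 -> [ 0.06  0.46 11.98] spin -0.2 q [-0.71  0.67 -0.05  1.6   0.04  0.88  1.28]
```

Request:
{"api": "play_rows", "payload": {"targets": [[0, 0.1, 0.4, 4, 0], [0, 0.1, 0.4, 8, 0], [0, 0.1, 0.4, 11, 0], [0, 0.1, 0.4, 12, 0], [0, 0.1, 0.4, 12, 0], [1, 0.1, 0.4, 12, 0], [1, 0.1, 0.4, 12, 0], [1, 0.1, 0.4, 12, 0], [1, 0.1, 0.4, 12, 0], [1, 0.1, 0.4, 12, 0]]}}

```text
clock: 31.45
eef_pos: [485.6, 415.4, 47.5]
tool_rot: [3.141, 0.001, -2.652]
force: [0.5, -0.9, 3.5]
width: 19.4
gripper_force: 58.8
```

Request:
{"api": "play_rows", "payload": {"targets": [[1, 0, 0, 0, 0], [1, 0, 0, -1, 0], [1, 0, 0, -5, 0], [1, 0, 0, -10, 0], [1, 0, 0, -15, 0], [1, 0, 0, -20, 0], [1, 0, 0, -22, 0], [1, 0, 0, -22, 0], [1, 0, 0, -22, 0]]}}

```text
clock: 32.35
eef_pos: [484.9, 414.7, 266.4]
tool_rot: [-3.141, -0.001, -2.652]
force: [-0.0, -0.8, -1.6]
width: 19.1
gripper_force: 58.7
```

```bash
python3 - <<'E'
from dip import *
im,d,P=shot('wrist','w13.png'); T,s=pose(); print(s['width'],s['gripper_force'],s['force'])
d=np.radians(87); h=np.array([514.5,-332.5])+26.5*np.array([np.cos(d),np.sin(d)]); print(h)
to(h[0],h[1],270,87)
Q=(P-T[:3,3])@T[:3,:3]; q=Q.reshape(-1,3); q=q[(np.abs(q[:,0]+26)<32)&(np.abs(q[:,1])<40)&(q[:,2]>-30)&(q[:,2]<45)]; print(len(q),[(z,int(((q[:,2]>z)&(q[:,2]<z+5)).sum())) for z in range(-30,45,5)])
E
```

```text
18.863045292720493 58.750433921813965 [ 0.37230251  0.41684251 -1.49905378]
[ 515.88690284 -306.03631733]
from [484.4 414.3 265.2] yaw -151.9 -> [ 31.1  -65.05  -0.34] spin -58.9 q [-0.72  0.57 -0.05  1.49  0.03  1.09  1.28]
3213 [(-30, 54), (-25, 38), (-20, 18), (-15, 25), (-10, 330), (-5, 344), (0, 389), (5, 401), (10, 373), (15, 259), (20, 227), (25, 204), (30, 201), (35, 188), (40, 162)]
```

Request:
{"api": "play_rows", "payload": {"targets": [[1, 1, -2, -0.5, 5], [1, 3, -6, -0.5, 12], [1, 5, -10, -0.5, 19], [1, 7, -14.5, -0.5, 27], [1, 9, -19, -0.5, 35], [1, 11, -23, -0.5, 43], [1, 13, -27.5, -0.5, 51], [1, 15, -31.5, -0.5, 59], [1, 17, -36, -0.5, 67], [1, 19, -40, -0.5, 75]]}}

```text
clock: 33.4
eef_pos: [504.4, -29.5, 270.0]
tool_rot: [-3.138, -0.002, 2.316]
force: [1.3, 0.5, -2.1]
width: 18.7
gripper_force: 58.8
```

```bash
python3 - <<'E'
from dip import *
to(515.9,-306,270,87)
E
```

```text
from [504.4 -29.5 270. ] yaw 132.7 -> [-2.11e+01 -1.79e+01  2.00e-02] spin 45.7 q [-0.25  0.38  0.35  1.85 -0.15  0.95  0.91]
```

Request:
{"api": "play_rows", "payload": {"targets": [[1, -2.5, -2.1, 0, 6], [1, -5.5, -4.6, 0, 12], [1, -8.5, -7.2, 0, 18], [1, -11.5, -9.8, 0, 25], [1, -14.5, -12.3, 0, 32], [1, -17.5, -14.8, 0, 39], [1, -21.1, -17.9, 0, 45.7], [1, -21.1, -17.9, 0, 45.7], [1, -21.1, -17.9, 0, 45.7], [1, -21.1, -17.9, 0, 45.7]]}}

```text
clock: 34.4
eef_pos: [518.7, -301.7, 270.1]
tool_rot: [-3.139, -0.002, 1.526]
force: [-0.1, 0.8, -0.6]
width: 19.2
gripper_force: 58.9
```

```bash
python3 - <<'E'
from dip import *
im,d,P=shot('wrist','w14.png'); to(515.9,-306,62,87)
E
```

```text
from [ 519.  -301.5  270.5] yaw 87.5 -> [-0.51 -0.25 20.85] spin 0.5 q [ 0.13  0.56  0.57  1.6  -0.33  1.08  0.74]
```

View pics/w14.png

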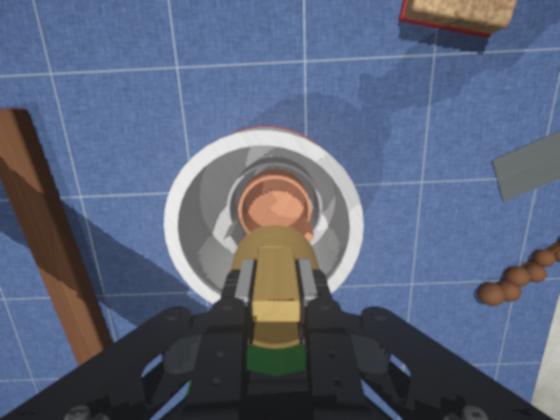

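Request:
{"api": "play_rows", "payload": {"targets": [[1, -0.3, -0.2, 4, 0], [1, -0.3, -0.2, 8, 0], [1, -0.3, -0.2, 11, 0], [1, -0.3, -0.2, 14, 0], [1, -0.3, -0.2, 16, 0], [1, -0.3, -0.2, 18, 0], [1, -0.3, -0.2, 19.5, 0], [1, -0.3, -0.2, 20.5, 0], [1, -0.3, -0.2, 20.8, 0], [1, -0.3, -0.2, 20.8, 0]]}}

```text
clock: 35.45
eef_pos: [517.0, -306.3, 63.8]
tool_rot: [3.142, -0.0, 1.525]
force: [0.1, -0.4, -1.7]
width: 19.0
gripper_force: 58.9
```

Request:
{"api": "play_rows", "payload": {"targets": [[1, 0, 0, 0.1, 0], [1, 0, 0, 0.2, 0], [1, 0, 0, 0.2, 0]]}}

```text
clock: 35.75
eef_pos: [517.1, -306.7, 62.2]
tool_rot: [3.141, 0.0, 1.525]
force: [0.1, -0.6, -1.1]
width: 19.2
gripper_force: 58.9
```

Request:
{"api": "play_rows", "payload": {"targets": [[1, 0, 0, 0.1, 0], [1, 0, 0, 0.2, 0], [1, 0, 0, 0.25, 0], [1, 0, 0, 0.25, 0]]}}

```text
clock: 36.15
eef_pos: [517.0, -306.5, 60.4]
tool_rot: [3.141, -0.0, 1.524]
force: [-1.4, 1.8, 8.6]
width: 19.2
gripper_force: 60.0
```

Request:
{"api": "play_rows", "payload": {"targets": [[0.6, 0, 0, 0, 0], [0.4, 0, 0, 0, 0], [0.4, 0, 0, 0, 0], [0.4, 0, 0, 0, 0], [0.4, 0, 0, -2, 0], [0.4, 0, 0, -6, 0], [0.4, 0, 0, -11, 0], [0.4, 0, 0, -16, 0], [0.4, 0, 0, -21, 0], [0.4, 0, 0, -21, 0]]}}

```text
clock: 37.15
eef_pos: [519.9, -309.8, 276.4]
tool_rot: [3.13, 0.007, 1.524]
force: [-0.0, -0.3, 0.2]
width: 51.5
gripper_force: 0.0
```

Request:
{"api": "play_rows", "payload": {"targets": [[0, -1.5, 0, -1, 0], [0, -3.5, 0, -1, 0], [0, -6, 0, -1, 0], [0, -6, 0, -1, 0], [0, -6, 0, -1, 0]]}}

```text
clock: 37.65
eef_pos: [513.6, -366.5, 278.4]
tool_rot: [-3.141, -0.001, 1.523]
force: [0.4, 0.1, -0.9]
width: 85.3
gripper_force: 0.0
```

```bash
python3 - <<'E'
from dip import *
im,d,P=shot('wrist','w15.png'); np.save('w15.npy',P)
q=P.reshape(-1,3); q=q[(np.hypot(q[:,0]-504.6,q[:,1]+334.3)<80)&(np.abs(q[:,2]-110)<5)]
from scipy.cluster.vq import kmeans2
c,l=kmeans2(q[:,:2],np.array([[467,-356],[547,-354],[516,-306.]]),minit='matrix')
for i in range(3): print(c[i].round(1),(l==i).sum(),np.median(q[l==i][:,2]))
q=P.reshape(-1,3); q=q[(np.hypot(q[:,0]-504.6,q[:,1]+334.3)<80)&(np.abs(q[:,2]-65)<5)]; print(len(q),circ(q))
to(482.7,36.6,200,45.9)
E
```

```text
[ 466.3 -355.5] 187 110.4203376494325
[ 548.6 -354.7] 188 110.3770738971127
[ 516.5 -303.2] 195 110.70066666580402
1917 (np.float64(514.9838891812353), np.float64(-330.75689025888084), np.float64(46.846576111879656))
from [ 514.1 -365.6  278.5] yaw 87.4 -> [40.02 -4.98  7.91] spin 41.5 q [ 0.25  0.6   0.57  1.5  -0.34  1.14  0.83]
```

View pics/w15.png

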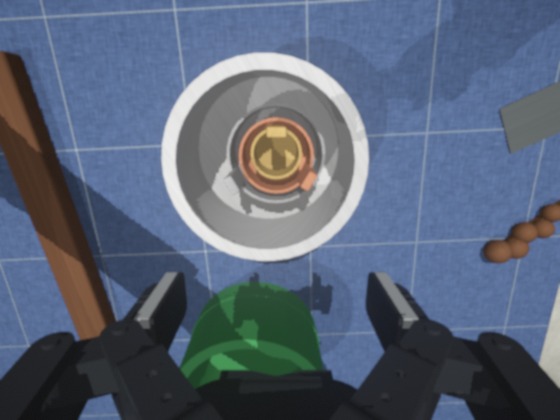

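All three dippers are nested, with the handles well apart: top at (276,132), right at (309,180), left at (228,180). Now for the cap.

Request:
{"api": "play_rows", "payload": {"targets": [[0, 2, -0.3, 0, 3], [0, 6, -0.8, 1, 7], [0, 10, -1.3, 2, 12], [0, 15, -1.9, 3, 18], [0, 20, -2.5, 4, 24], [0, 25, -3.1, 5, 30], [0, 30, -3.7, 6, 36], [0, 35, -4.3, 7, 41], [0, 40, -5, 7.9, 41.5], [0, 40, -5, 7.9, 41.5]]}}

```text
clock: 38.7
eef_pos: [480.2, 44.1, 198.4]
tool_rot: [-3.135, 0.001, 0.812]
force: [-0.7, 0.6, 0.8]
width: 85.2
gripper_force: 0.0
```

Request:
{"api": "play_rows", "payload": {"targets": [[0, 0, 0, 0, 0], [0, 0, 0, 0, 0]]}}

```text
clock: 38.9
eef_pos: [482.8, 34.7, 200.6]
tool_rot: [3.141, -0.0, 0.8]
force: [0.1, -0.1, 1.3]
width: 85.3
gripper_force: 0.0
```

```bash
python3 - <<'E'
from cap import *
im,d,P=shot('wrist'); cap(im,P,26); to(482.7,36.6,18,45.9)
E
```

```text
post 277 [465.8  53.6  64.5] [250. 197.]
post 291 [500.9  20.2  64.6] [300. 197.]
ring (np.float64(482.7431149173059), np.float64(36.748797482817736), np.float64(95.66486549714706)) 23149 z 26.789125630072135
mid [482.7929917   36.52546752] sep 49.456909544386065 dir deg 136.42933783957153
from [483.   33.9 200.7] yaw 45.7 -> [ 0.17 -0.23 18.27] spin -0.2 q [-0.66  0.52  0.78  2.   -0.5   0.82 -0.36]
```

Request:
{"api": "play_rows", "payload": {"targets": [[0, 0.2, -0.2, 4, 0], [0, 0.2, -0.2, 8, 0], [0, 0.2, -0.2, 12, 0], [0, 0.2, -0.2, 15, 0], [0, 0.2, -0.2, 17, 0], [0, 0.2, -0.2, 18.2, 0], [0, 0.2, -0.2, 18.2, 0]]}}

```text
clock: 39.65
eef_pos: [482.2, 36.0, 17.3]
tool_rot: [-3.141, 0.002, 0.796]
force: [-0.7, 0.1, -0.5]
width: 85.4
gripper_force: 0.0
```

Request:
{"api": "play_rows", "payload": {"targets": [[0.5, 0, 0, 0, 0], [1, 0, 0, 0, 0], [1, 0, 0, 0, 0], [1, 0, 0, 0, 0], [1, 0, 0, 0, 0], [1, 0, 0, 0, 0], [1, 0, 0, 0, 0]]}}

```text
clock: 40.35
eef_pos: [484.4, 37.5, 20.7]
tool_rot: [3.138, -0.003, 0.799]
force: [-2.5, -1.8, 17.7]
width: 37.2
gripper_force: 59.8
```

Request:
{"api": "play_rows", "payload": {"targets": [[1, 0, 0, -1, 0], [1, 0, 0, -3, 0], [1, 0, 0, -7, 0], [1, 0, 0, -12, 0], [1, 0, 0, -17, 0], [1, 0, 0, -22, 0], [1, 0, 0, -23, 0], [1, 0, 0, -23, 0], [1, 0, 0, -23, 0]]}}

```text
clock: 41.25
eef_pos: [481.2, 38.9, 247.1]
tool_rot: [-3.139, 0.001, 0.801]
force: [-0.6, 0.3, -2.5]
width: 36.7
gripper_force: 62.6
```

```bash
cat > hc.py <<'E'
from h import *
from scipy.optimize import least_squares
def heldcap():
    im,d,P=shot('wrist'); T,s=pose(); Q=((P-T[:3,3])@T[:3,:3]); m=(np.abs(Q[...,2]+8)<5).astype(np.uint8)
    n,l,st,_=cv2.connectedComponentsWithStats(m); i=1+st[1:,4].argmax(); l=(l==i).astype(np.uint8)
    w=Q[l>0]; pl=np.linalg.lstsq(np.c_[w[:,:2],np.ones(len(w))],w[:,2],rcond=None)[0]
    k,_=cv2.findContours(l,cv2.RETR_EXTERNAL,cv2.CHAIN_APPROX_NONE); k=max(k,key=len)[:,0]; k=k[k[:,1]<255]; e=Q[k[:,1],k[:,0]]
    c=least_squares(lambda p:np.hypot(e[:,0]-p[0],e[:,1]-p[1])-96.5,[0,0],loss='soft_l1').x
    print('width',s['width'],'F',s['force'],'plane',pl.round(4),'cap centre tool',c.round(1),'world',(T@np.array([*c,0,1]))[:3].round(1),len(w)); return c
E
python3 - <<'E'
from hc import *
heldcap(); to(504.6,-334.2,250,45.6)
E
```

```text
width 36.39375430991941 F [ 0.1832892   0.72230682 -2.64073859] plane [-1.00e-04  6.00e-04 -6.35e+00] cap centre tool [-2.5 -0.6] world [478.8  37.4 246.6] 68014
from [480.9  38.8 246.6] yaw 45.9 -> [-25.12  27.67  -0.35] spin 0.3 q [-0.73  0.47  0.86  1.94 -0.44  0.93 -0.42]
```

Request:
{"api": "play_rows", "payload": {"targets": [[1, -2, 2.2, 0, 0], [1, -5, 5.5, 0, 0], [1, -8, 9, 0, 0], [1, -11, 12, 0, 0], [1, -14, 15.5, 0, 0], [1, -17, 19, 0, 0], [1, -20, 22, 0, 0], [1, -23, 25.5, 0, 0], [1, -25, 27.7, 0, 0.2], [1, -25, 27.7, 0, 0.2]]}}

```text
clock: 42.3
eef_pos: [504.3, -339.7, 245.9]
tool_rot: [-3.14, 0.005, 0.789]
force: [0.4, 0.5, -3.0]
width: 36.5
gripper_force: 62.6
```

Request:
{"api": "play_rows", "payload": {"targets": [[1, 0, 0, 3, 0], [1, 0, 0, 6, 0], [1, 0, 0, 7.5, 0], [1, 0, 0, 7.5, 0], [1, 0, 0, 7.5, 0]]}}

```text
clock: 42.8
eef_pos: [507.2, -334.0, 173.2]
tool_rot: [-3.141, 0.0, 0.797]
force: [-0.0, -0.3, -1.5]
width: 36.6
gripper_force: 62.6
```

```bash
python3 - <<'E'
from hc import *
heldcap(); to(505.5,-333.3,134,45.6)
E
```

```text
width 36.35112126100866 F [ 0.15922259  0.13209005 -2.65214866] plane [ 1.2000e-03  2.9000e-03 -4.9483e+00] cap centre tool [-2.9 -1.3] world [ 504.7 -335.6  174. ] 67884
from [ 507.7 -334.5  174. ] yaw 45.7 -> [-0.07 -0.25  4.  ] spin 0.1 q [ 0.12  0.72  0.7   1.7  -0.56  0.94  0.27]
```

Request:
{"api": "play_rows", "payload": {"targets": [[1, 0, -0.1, 1, 0], [1, 0, -0.1, 1.7, 0], [1, 0, -0.1, 2.2, 0], [1, 0, -0.1, 2.6, 0], [1, 0, -0.1, 2.9, 0], [1, 0, -0.1, 3.2, 0], [1, 0, -0.1, 3.2, 0]]}}

```text
clock: 43.55
eef_pos: [506.3, -333.2, 140.8]
tool_rot: [-3.141, 0.0, 0.797]
force: [0.5, 0.1, -1.7]
width: 36.7
gripper_force: 62.6
```

Request:
{"api": "play_rows", "payload": {"targets": [[1, 0, 0, 0.2, 0], [1, 0, 0, 0.4, 0], [1, 0, 0, 0.6, 0], [1, 0, 0, 0.7, 0], [1, 0, 0, 0.7, 0]]}}

```text
clock: 44.05
eef_pos: [506.5, -333.4, 135.0]
tool_rot: [3.141, -0.001, 0.797]
force: [-2.1, 1.8, 5.2]
width: 37.0
gripper_force: 64.0
```

Contact at the home height. Press a little further, then check the plate height before release.

Request:
{"api": "play_rows", "payload": {"targets": [[1, 0, 0, 0.15, 0], [1, 0, 0, 0.3, 0], [1, 0, 0, 0.3, 0]]}}

```text
clock: 44.35
eef_pos: [506.6, -333.4, 134.9]
tool_rot: [3.141, -0.003, 0.797]
force: [-5.9, 6.7, 24.1]
width: 37.0
gripper_force: 68.3
```

```bash
python3 - <<'E'
from hc import *
heldcap(); print(pose()[1]['eef_pos'],pose()[1]['force'])
E
```

```text
width 36.6988892747016 F [-5.70245363  6.65588495 24.99167544] plane [ 1.2000e-03  7.0000e-04 -5.9649e+00] cap centre tool [-2.8 -0.8] world [ 504.1 -334.9  134.8] 68115
[ 506.62641541 -333.40192664  134.85303603] [-5.70245363  6.65588495 24.99167544]
```

Plate top is 134.9 + 6.0 = 140.9, so the cap is home and level. Release and lift.

Request:
{"api": "play_rows", "payload": {"targets": [[0.7, 0, 0, 0, 0], [0.4, 0, 0, 0, 0], [0, 0, 0, 0, 0], [0, 0, 0, 0, 0], [0, 0, 0, 0, 0], [0, 0, 0, -3, 0], [0, 0, 0, -8, 0], [0, 0, 0, -12, 0], [0, 0, 0, -14, 0], [0, 0, 0, -14, 0]]}}

```text
clock: 45.4
eef_pos: [507.8, -335.1, 274.5]
tool_rot: [3.135, -0.001, 0.797]
force: [0.1, -0.4, 0.1]
width: 85.5
gripper_force: 0.0
```

Request:
{"api": "play_rows", "payload": {"targets": [[0, -3, 0, 0, 0], [0, -3, 0, 0, 0], [0, -3, 0, 0, 0]]}}

```text
clock: 45.7
eef_pos: [484.7, -354.8, 270.1]
tool_rot: [-3.14, 0.0, 0.795]
force: [0.4, 0.4, -0.9]
width: 85.3
gripper_force: 0.0
```

```bash
python3 - <<'E'
from cap import *
im,d,P=shot('wrist','w16.png'); cap(im,P,140)
q=P.reshape(-1,3); q=q[(np.hypot(q[:,0]-504.6,q[:,1]+334.2)<92)&(np.abs(q[:,2]-140)<6)]; print(np.linalg.lstsq(np.c_[q[:,:2],np.ones(len(q))],q[:,2],rcond=None)[0].round(4))
im,d,P=shot('top')
for n in('glue_bottle','sanding_block'):
    r=ctrl.trace('top',n)[0]; print(n,np.nanmedian(P[r['pixels']],0).round())
E
```

```text
post 179 [ 492.4 -317.4  178.1] [250. 175.]
post 283 [ 523.5 -351.   178.3] [306. 177.]
ring (np.float64(505.05034664919117), np.float64(-333.69006790623393), np.float64(96.90093413861622)) 33064 z 140.78781642443292
mid [ 505.08807604 -334.34571619] sep 49.300895309023296 dir deg 135.67209714910615
[9.000000e-04 7.000000e-04 1.406103e+02]
glue_bottle [726.  93.  83.]
sanding_block [ 732. -101.   38.]
```

View pics/w16.png

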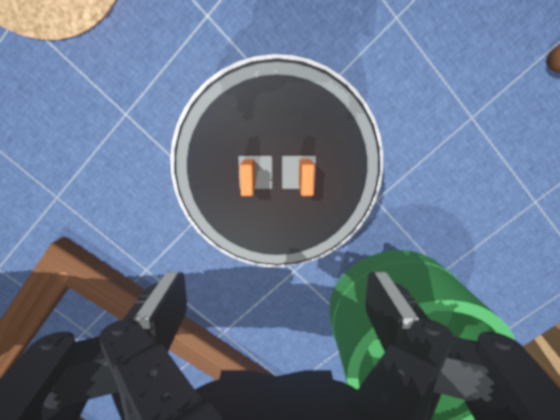

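The cap sits level and centred on the canister. Its posts, at (246,178) and (307,178), are sprung out again: 49–50 mm between centres, as at the start. The bystanders have not moved.

```bash
python3 -c "
from cell import ctrl
print(ctrl.finish_job())"
```

```text
the job is handed in; nothing more can be done
None
```

I handed the job in; it returned no verdict. By my last measurements, all three dippers are nested in the canister with their handles well apart, and the cap is home and level with both tabs sprung out. The glue bottle and sanding block have not moved.

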